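Swap the battery on the charger behind the glue and the marking spray

ROBOT

A 6-joint arm with a two-finger parallel gripper is mounted at the origin on a cart in front of the work surface, level with it; the furniture and walls round the work are solid. World frame = base frame: x ahead of the robot, y to its left, z up, the work surface at z = 0. Lengths are in m, angles in rad, forces in N, time in s.
With the tool pointing down it reaches from about 0.3 to 0.95 m from the base axis. Payload 3.1 kg.
Tool frame: the origin (TCP) lies at the very end of the fingers, on their centre line; the grasp point (between the pads) lies 19 mm behind it; z points along the fingers, y is the line along which they close (so a half turn about z gives the same grasp; the last joint's range is limited). The gripper opens to 85 mm and grips with 20 to 120 N. Pads are 22 mm wide; open, the fingers measure 114 mm over their backs; the gripper's body (76 mm by 85 mm) begins 54 mm behind the grasp point. The pads swing forward as they close: fully open they stand 13 mm farther back than shut.
Start: joints at [-1.295, 0.308, 1.634, -0, 1.2, -0.07], TCP at [0.212, -0.588, 0.231] pointing down, gripper open.
Joint ranges: [-3.06, 3.06], [-0.79, 1.96], [0.05, 2.63], [-1.19, 4.34], [0.05, 2.64], [-2.94, 2.94]. Speed limits (rad/s): [2.79, 2.79, 3.14, 3.14, 3.14, 3.14].

INTERFACE

Orientations are given as a unit quaternion [w, x, y, z].
In Python, from plant import arm gives the robot as it stands. The module is installed in compiled form; this text tells all that it offers.
- The arm moves only by the tool apply_moves, never from a script. Its argument "steps" is text: rows parted by semicolons, each of 7 numbers parted by spaces: the shift along the tool's x, y, z in cm, then the turn, a rotation vector about the tool's x, y, z in degrees, then the gripper command: -1 is fully open, 1 is shut, values between are in proportion. A call has 1 to 12 rows; each row is the pose to reach, as a shift and turn from the pose commanded when the call began, along the tool's axes at that moment; what a row does not reach only later rows make up. A row lasts 1/12 s, in which the tool goes at most 41.7 mm and 7.16 degrees, less where a joint would pass 70% of its speed; a pose out of reach is approached as far as the arm can. A call with a gripper value outside its range is refused whole. The fingers move at their own pace and stop on an object; "newtons" is the grip in N (left out, the last holds). Time passes only in rows, so rows that repeat a pose let the fingers close. It gives the time, the measured TCP pose, the force, the opening and the grip force at its end, in the units of the state.
- arm.state(): the state, without advancing time (a new reading comes with each control period).
- arm.capture(name): name is "side" or "top" or "wrist"; returns the picture (420x560x3 uint8, blue, green, red); there is no depth.
- arm.get_calibration(name): a dict with "K" (3x3 intrinsics, pixels), "rvec" (rotation vector, rad) and "tvec" (3), from world to camera coordinates, as OpenCV has them; the wrist camera has in their place "mount" (4x4, takes a point from camera to tool coordinates, whose origin is the TCP and whose axes are the flange's). Camera axes: x right, y down, z forward; pixel columns grow to the right and rows downward; lengths in m; the calibration is good to about 2 mm. The wrist camera is an equidistant fisheye: a pixel r from the principal point sees the ray r / f radians off the axis. A picture is of the moment at which its call begins: read the wrist's pose just before it. get_calibration takes no time and is no camera call.
- arm.sign_off(): hands the job in; it is judged then, once.
The state is a dict: "time": time; "q": joint angles; "qd": joint speeds; "effort": joint torques, N m; "tcp_pos": TCP position; "eef_rot": TCP orientation; "ft_force": force on the tool from outside, world axes, zero at the start; "ft_torque": the same for the moment, N m; "gripper_width": opening from 0.0 (shut) to 1.0 (fully open); "grip_force": force on a finger pad.
Only numpy, scipy, OpenCV 4.12 (cv2) and the standard library are available. Lean on these libraries where they do the work, as an engineer would, in place of code of your own. Each camera call takes 0.05 s, during which the arm holds its last target. There are 200 camera calls.

TASK

Swap the battery on the charger: the spray can and the glue bottle leave no room for fingers beside it, so first stand both of them upright in the steel parking tray. Then take the charged battery off the charger and set it down flat in the green tray, and seat the flat battery (the one with the yellow tape) fully down in the charger's cradle in its place. Last, put the can and the bottle back upright in their own blocks, the can in the dark one and the bottle in the light one; set everything down rather than dropping it, and knock neither of the two over.

Things in the scene. Friction and masses are not known exactly. Their poses are not given: they have to be found in the camera images.
- spray_can: Upright marking spray can, orange and grey bands, 54 mm diameter, 185 mm tall, 0.36 kg. Origin: centre of its underside, z up. 54 mm wide up to 138 mm high; above it the orange cap, 50 mm wide from 146 to 185 mm: grip the cap from above, fingertips about 149 mm above the origin. Starts in its own block (dark wood).
- glue_bottle: Upright glue bottle, white, blue label, orange nozzle, 60 mm diameter, 200 mm tall, 0.42 kg. Origin: centre of its underside, z up. 60 mm wide up to 100 mm high, then a shoulder tapers (46 mm wide at 127, 31 at 144); an upright collar 31 mm wide at 150 to 164 mm, then the nozzle. Grip the collar from above, fingertips about 148 mm above the origin. Starts in its own block (light wood).
- charged_battery: Tool battery, black with a green top, no tape, 0.62 kg. Origin: centre of its underside, z up. Black part 62 mm along its own x, 76 mm along its y, 42 mm tall; on it a deck 50 x 70 mm up to 54 mm and two ribs up to 60 mm. Grip it from above across the 62 mm (its x), fingertips 12 to 20 mm above its underside. Starts seated on the charger, its y along the charger's x.
- flat_battery: The same kind of battery (62 mm along its own x, 76 mm along its own y, 60 mm tall, same shape and weight, origin at the centre of its underside) with a strip of yellow tape along its top. At the start it stands on the black rubber mat beside the green tray. Either way round in the charger is right.
- charger: Fixed drop-in charger, dark plastic, 126 (its x) x 74 mm (its y). Origin: centre of its underside. Flat seat 24 mm above it; a battery sits centred over the origin, its 76 mm length along the charger's x, between two sloping end cheeks (82 mm apart at the seat, 92 at the top, 20 high) and low corner bevels (68 mm apart, 3 high). Sides open for fingers. The two blocks stand against its sides.
- can_block: Fixed dark-wood block 76 x 76 x 28 mm with a bored hole for the spray can, 59 mm diameter, mouth chamfered by 3 mm, 18 mm deep: the hole's floor is 10 mm above the origin. Origin: centre of its underside, on the hole's axis. The bottle does not fit.
- bottle_block: Fixed light-wood block 76 x 76 x 28 mm with a bored hole for the glue bottle, 66 mm diameter, mouth chamfered by 3 mm, 18 mm deep: the hole's floor is 10 mm above the origin. Origin: centre of its underside, on the hole's axis.
- parking_tray: Fixed shallow bright steel tray, 240 (its x) x 140 mm (its y), rim 14 mm high, walls and floor 3 mm; empty at the start. Origin: centre of its underside. Side area for the can and the bottle, with room for both along x (say 55 mm either side of the centre). It lies left or right of the charger. (A timber rack hangs 0.61 m above the bench beyond x = 0.63 m.)
- ready_tray: Fixed shallow green plastic tray for one charged battery, 104 mm (its x) x 92 mm (its y), rim 10 mm high, walls and floor 3 mm thick; empty at the start. Origin: centre of its underside. A battery lies in it upright with its 76 mm length along the tray's x. It is on the black mat.
There are look-alikes about, which are no part of the job. There is more than one size of the spray_can; the one meant has the size given above.

How it is judged:
By the outcome, as a careful person would: the job done as asked, in the order asked, and still so for the second after the job is handed in, with the robot touching nothing.
It also fails if it takes over 109 s, if anything falls off the work surface, if the arm or the gripper's body presses on something with over 40 N, if the wrist force passes 120 N, or if a joint passes its speed limit or range.

## Working session

There is one attempt and no reset: what is moved stays moved. The work goes in short steps, Python scripts to look and compute and a tool call to move; the robot and the scene stay as the last step left them, time stands still between calls to the robot, and variables do not carry over. Pictures are saved under pics/ and viewed, at most 14 in all, crops included, and the job is handed in when it is done.

Besides the shell and the picture viewer there is one more tool, called after "Request:" as name(argument=value, ...) on one line, values as JSON. apply_moves: Moves the arm, as the interface text tells. Its arguments: {"type":"object","properties":{"steps":{"type":"string"},"newtons":{"type":"number"}},"required":["steps"]}

```bash
mkdir -p pics
cat > h.py <<'E'
import numpy as np, cv2
from plant import arm
from scipy.spatial.transform import Rotation as R
def cap(n,f):
    s=arm.state(); im=arm.capture(n); cv2.imwrite('pics/'+f,im); return s,im
def cam(n,s=None):
    c=arm.get_calibration(n); K=np.array(c['K'])
    if n=='wrist':
        w,x,y,z=s['eef_rot']; T=np.eye(4); T[:3,:3]=R.from_quat([x,y,z,w]).as_matrix(); T[:3,3]=s['tcp_pos']
        M=T@np.array(c['mount']); return K,M[:3,:3],M[:3,3]
    r=cv2.Rodrigues(np.array(c['rvec'],float))[0]; return K,r.T,-r.T@np.array(c['tvec'],float).ravel()
def ray(n,uv,s=None):
    K,Rm,o=cam(n,s); c=arm.get_calibration(n)
    x=(uv[0]-K[0,2])/K[0,0]; y=(uv[1]-K[1,2])/K[1,1]
    if n=='wrist':
        r=np.hypot(x,y); d=np.array([x/r*np.sin(r),y/r*np.sin(r),np.cos(r)]) if r>1e-9 else np.array([0,0,1.])
    else:
        d=np.array([x,y,1.])
        if 'dist' in c: d[:2]=cv2.undistortPoints(np.array([[uv]],float),K,np.array(c['dist'])).ravel()
    d=Rm@d; return o,d/np.linalg.norm(d)
def atz(n,uv,z,s=None):
    o,d=ray(n,uv,s); return o+d*(z-o[2])/d[2]
def tri(a,b):
    (o1,d1),(o2,d2)=a,b; A=np.c_[d1,-d2]; t=np.linalg.lstsq(A,o2-o1,rcond=None)[0]
    p,q=o1+t[0]*d1,o2+t[1]*d2; return (p+q)/2,np.linalg.norm(p-q)
def proj(n,p,s=None):
    K,Rm,o=cam(n,s); v=Rm.T@(np.array(p)-o)
    if n=='wrist':
        r=np.hypot(v[0],v[1]); th=np.arctan2(r,v[2]); x,y=v[0]/r*th,v[1]/r*th
    else: x,y=v[:2]/v[2]
    return np.array([K[0,0]*x+K[0,2],K[1,1]*y+K[1,2]])
E
python3 - <<'E'
from h import *
np.set_printoptions(precision=3,suppress=True)
for n in('top','side'):
    cap(n,n+'0.png'); K,Rm,o=cam(n); print(n,K[0],o,Rm[:,2],arm.get_calibration(n).keys())
s,_=cap('wrist','w0.png'); c=arm.get_calibration('wrist');print(c);print(s)
E
```

```text
top [386.209   0.    277.82 ] [0.307 0.052 1.201] [ 0.145 -0.002 -0.989] dict_keys(['K', 'rvec', 'tvec'])
side [403.329   0.    280.158] [-0.169  0.512  0.54 ] [ 0.7   -0.489 -0.521] dict_keys(['K', 'rvec', 'tvec'])
{'K': array([[325.192,   0.   , 276.495],
       [  0.   , 325.192, 210.277],
       [  0.   ,   0.   ,   1.   ]]), 'mount': array([[ 0.   , -0.958, -0.287,  0.074],
       [ 1.   ,  0.   , -0.   , -0.   ],
       [ 0.   , -0.287,  0.958, -0.141],
       [ 0.   ,  0.   ,  0.   ,  1.   ]])}
{'time': 0.1, 'q': array([-1.295,  0.309,  1.635,  0.   ,  1.2  , -0.07 ]), 'qd': array([-0.001,  0.   , -0.002, -0.   ,  0.001,  0.   ]), 'effort': array([ -0.001, -41.641, -27.764,  -0.   ,   0.004,  -0.   ]), 'tcp_pos': array([ 0.212, -0.587,  0.23 ]), 'eef_rot': array([-0.001,  0.985,  0.172, -0.   ]), 'ft_force': array([ 0.203,  0.77 , -0.055]), 'ft_torque': array([-0.095,  0.009, -0.009]), 'grip_force': 0.0, 'gripper_width': 1.000478262895823}
```

View pics/top0.png

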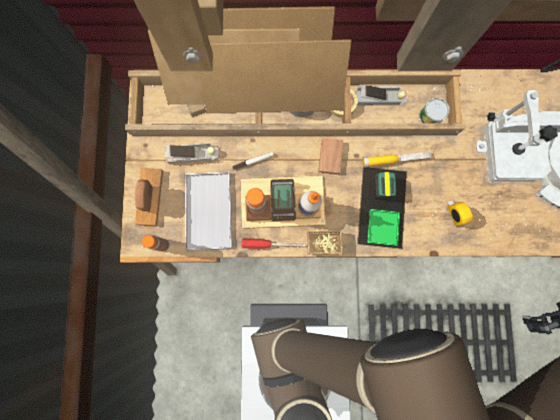

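View pics/side0.png

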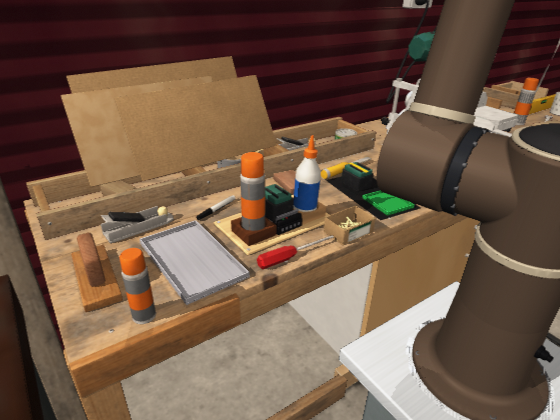

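Top view: cans (258,204) in the dark block, a smaller one at (152,242) loose by the tray, and one far right in side view (528,95). The target is the one in the dark block, (253,195) in side. Bottle is (312,203) and charged battery (283,199). The flat battery with yellow tape is (386,184), green tray (383,227), steel tray (209,211). I'll check with a close crop.

Run:
```python
import cv2,numpy as np
a=cv2.imread('pics/top0.png');b=cv2.imread('pics/side0.png')
A=cv2.resize(a[160:260,175:415],None,fx=3.33,fy=3.33,interpolation=cv2.INTER_CUBIC)[:300]
A=cv2.resize(a[162:252,180:410],(800,313),interpolation=cv2.INTER_CUBIC)
B=cv2.resize(b[130:260,130:440],(686,287),interpolation=cv2.INTER_CUBIC)
C=np.zeros((600,800,3),np.uint8);C[:313]=A;C[313:600,:686]=B
cv2.imwrite('pics/crop0.png',C)
```

```text
(no output)
```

View pics/crop0.png

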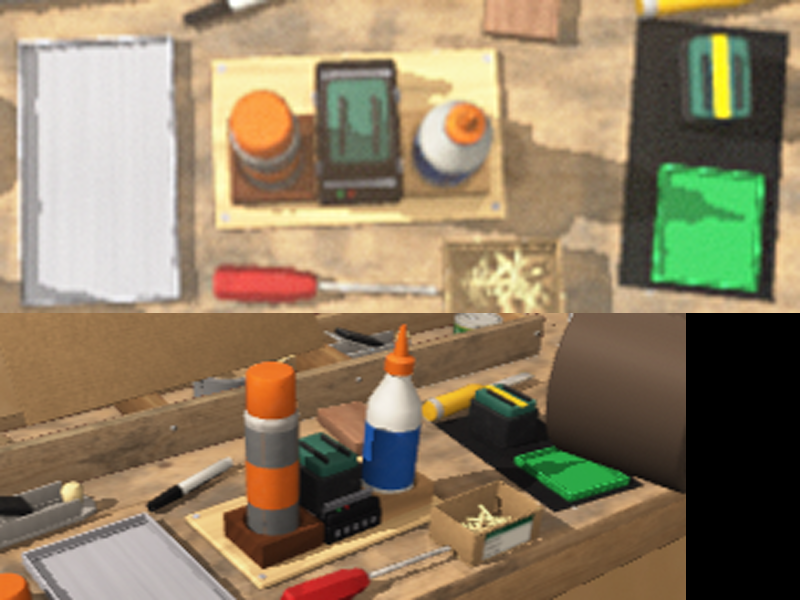

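The crop confirms it: the tall can is in the dark block at crop (262,121), the bottle in the light block (466,118), with the battery between them. The taped battery is at (715,75).

Run:
```python
from h import *
np.set_printoptions(precision=3,suppress=True)
T=lambda x,y:(180+x/3.478,162+y/3.478); S=lambda x,y:(130+x/2.213,130+(y-313)/2.213)
for n,a,b in [('cap',(262,121),(270,371)),('tip',(469,110),(403,325)),('chgdeck L near',(336,160),(316,465)),('flat tape far',(718,37),(483,388)),('flat tape near',(723,117),(535,408)),
 ('tray near R outer corner',(178,300),(0,0))]:
    if b!=(0,0): print(n,*tri(ray('top',T(*a)),ray('side',S(*b))))
def at(n,a,z): print(n,atz('top',T(*a),z))
for p in [(20,40),(175,38),(180,300),(22,304)]: at('tray',p,.014)
for p in [(660,166),(764,172),(757,290),(653,283)]: at('green',p,.012)
for p in [(687,37),(748,37),(748,115),(690,118)]: at('flat',p,.045)
for p in [(318,62),(396,62),(401,202),(318,200)]: at('charger',p,.05)
for p in [(330,80),(391,80),(391,163),(330,163)]: at('chg batt deck',p,.09)
for p in [(232,198),(309,200)]: at('canblock',p,.035)
for p in [(212,60),(498,52),(505,216),(217,228)]: at('board',p,.01)
```

```text
cap [0.509 0.111 0.202] 0.004308454949746171
tip [ 0.512 -0.047  0.217] 0.001429513819433584
chgdeck L near [0.501 0.058 0.088] 0.011980165372854823
flat tape far [ 0.615 -0.281  0.051] 0.006789372495639986
flat tape near [ 0.537 -0.287  0.053] 0.009542587653388881
tray [0.621 0.34  0.014]
tray [0.622 0.2   0.014]
tray [0.385 0.191 0.014]
tray [0.381 0.331 0.014]
green [ 0.504 -0.237  0.012]
green [ 0.498 -0.331  0.012]
green [ 0.392 -0.319  0.012]
green [ 0.399 -0.227  0.012]
flat [ 0.614 -0.258  0.045]
flat [ 0.614 -0.312  0.045]
flat [ 0.544 -0.308  0.045]
flat [ 0.541 -0.257  0.045]
charger [0.591 0.069 0.05 ]
charger [0.591 0.001 0.05 ]
charger [ 0.467 -0.003  0.05 ]
charger [0.468 0.069 0.05 ]
chg batt deck [0.565 0.058 0.09 ]
chg batt deck [0.565 0.007 0.09 ]
chg batt deck [0.494 0.007 0.09 ]
chg batt deck [0.494 0.058 0.09 ]
canblock [0.473 0.145 0.035]
canblock [0.471 0.077 0.035]
board [0.603 0.166 0.01 ]
board [ 0.61  -0.094  0.01 ]
board [ 0.459 -0.098  0.01 ]
board [0.449 0.16  0.01 ]
```

```bash
cat >> h.py <<'E'
def rel(x,y,z,yaw=0):
    """yaw deg: world heading of tool x, tool pointing down"""
    s=arm.state(); w,a,b,c=s['eef_rot']; Rt=R.from_quat([a,b,c,w]); 
    goal=R.from_euler('z',yaw,degrees=True)*R.from_euler('x',180,degrees=True)
    d=Rt.inv().apply(np.array([x,y,z])-s['tcp_pos'])*100
    t=(Rt.inv()*goal).as_rotvec(degrees=True)
    print('t%.2f'%s['time'],'rel cm',d.round(2),'deg',t.round(2))
E
python3 -c "
from h import *
rel(.47,.03,.32,0)"
```

```text
t0.15 rel cm [ 45.23 -49.34  -8.87] deg [-1.100e-01  1.000e-02  1.981e+01]
```

Request:
apply_moves(steps="0 0 -8.9 0 0 0 -1;0 0 -8.9 0 0 0 -1;45.2 -49.3 -8.9 -0.1 0 19.8 -1;45.2 -49.3 -8.9 -0.1 0 19.8 -1;45.2 -49.3 -8.9 -0.1 0 19.8 -1;45.2 -49.3 -8.9 -0.1 0 19.8 -1;45.2 -49.3 -8.9 -0.1 0 19.8 -1;45.2 -49.3 -8.9 -0.1 0 19.8 -1;45.2 -49.3 -8.9 -0.1 0 19.8 -1;45.2 -49.3 -8.9 -0.1 0 19.8 -1;45.2 -49.3 -8.9 -0.1 0 19.8 -1;45.2 -49.3 -8.9 -0.1 0 19.8 -1", newtons=50)

```text
time: 1.15
tcp_pos: [0.3727, -0.2016, 0.3181]
eef_rot: [0.001, 1.0, -0.0, 0.0]
ft_force: [1.0, -0.1, -0.1]
gripper_width: 1.001
grip_force: 0.0
```

```bash
python3 -c "
from h import *
rel(.47,.03,.32,0)"
```

```text
t1.15 rel cm [  9.72 -23.17  -0.23] deg [ 0.1  -0.04 -0.02]
```

Request:
apply_moves(steps="9.7 -23.2 0 0 0 0 -1;9.7 -23.2 0 0 0 0 -1;9.7 -23.2 0 0 0 0 -1;9.7 -23.2 0 0 0 0 -1;9.7 -23.2 0 0 0 0 -1;9.7 -23.2 0 0 0 0 -1;9.7 -23.2 0 0 0 0 -1;9.7 -23.2 0 0 0 0 -1;9.7 -23.2 0 0 0 0 -1")

```text
time: 1.9
tcp_pos: [0.4691, 0.0283, 0.3173]
eef_rot: [0.001, 1.0, 0.001, -0.001]
ft_force: [-1.1, -0.1, 0.0]
gripper_width: 0.997
grip_force: 0.0
```

Run:
```python
from h import *
s,_=cap('wrist','w1.png'); np.save('pics/s1.npy',s,allow_pickle=True)
print(s['tcp_pos'],s['eef_rot'],s['time'])
```

```text
[0.46908101 0.02829569 0.31728871] [ 1.26849975e-03  9.99998755e-01  7.70069809e-04 -5.36915120e-04] 1.9
```

View pics/w1.png

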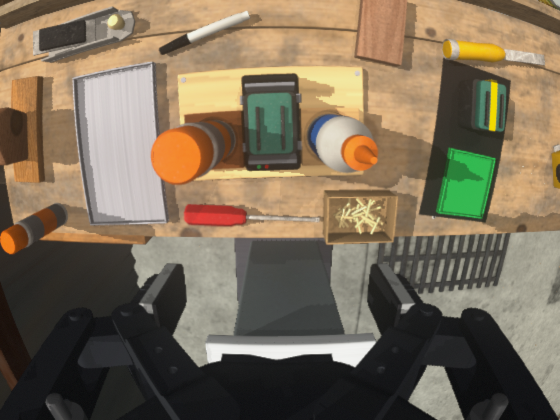

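w1: cap top (182,157), bottle nozzle tip (376,157) and its base ring (358,152), charged battery (272,122), taped battery (490,106), green tray (467,184), steel tray (120,143).

Run:
```python
from h import *
np.set_printoptions(precision=4,suppress=True)
s=np.load('pics/s1.npy',allow_pickle=True).item()
T=lambda x,y:(180+x/3.478,162+y/3.478); S=lambda x,y:(130+x/2.213,130+(y-313)/2.213)
W=lambda p:ray('wrist',p,s)
print('cap',tri(W((182,156)),ray('top',T(262,121))),tri(W((182,156)),ray('side',S(270,371))),atz('wrist',(182,156),.2,s))
print('tip',tri(W((376,157)),ray('side',S(403,325))))
# orange segmentation: cap top ellipse, in wrist
im=cv2.imread('pics/w1.png'); hsv=cv2.cvtColor(im,cv2.COLOR_BGR2HSV)
m=cv2.inRange(hsv,(5,150,170),(18,255,255)); m[:,:140]=0;m[:110]=0;m[190:]=0;m[:,400:]=0
n,l,st,c=cv2.connectedComponentsWithStats(m); print(st[st[:,4]>60],)
# predicted outline of the cap top circle for candidate
for y in(.108,.111,.114):
  for x in (.506,.51): 
    P=np.array([proj('wrist',(x+.025*np.cos(a),y+.025*np.sin(a),.202),s) for a in np.linspace(0,6.28,60)]);print(x,y,P.min(0),P.max(0))
def at(n,p,z): print(n,atz('wrist',p,z,s))
for p in [(76,72),(154,64),(166,220),(89,225)]: at('tray',p,.014)
for p in [(447,148),(496,156),(487,219),(437,213)]: at('green',p,.012)
for p in [(474,80),(507,80),(503,131),(472,128)]: at('flat',p,.045)
for p in [(243,76),(297,76),(301,168),(244,169)]: at('charger',p,.05)
for p in [(248,95),(295,93),(297,152),(248,154)]: at('deck',p,.086)
for p in [(179,75),(363,68),(366,174),(177,178)]: at('board',p,.008)
```

```text
cap (array([0.5105, 0.11  , 0.1881]), np.float64(0.00025038281874699414)) (array([0.5131, 0.1085, 0.1998]), np.float64(0.0047441955563191284)) [0.5118 0.1064 0.2   ]
tip (array([ 0.5132, -0.0481,  0.2162]), np.float64(0.0004944838301241619))
[[     0      0    560    420 232067]
 [   151    128     50     56   2151]
 [   342    136     36     35    982]]
0.506 0.108 [151.7419 133.007 ] [209.3731 193.0142]
0.51 0.108 [151.4245 128.1002] [209.1892 188.3515]
0.506 0.111 [148.4945 133.1767] [205.7617 193.048 ]
0.51 0.111 [148.1701 128.2813] [205.5679 188.3956]
0.506 0.114 [145.2736 133.3515] [202.1676 193.0828]
0.51 0.114 [144.9424 128.4679] [201.9642 188.441 ]
tray [0.6297 0.3349 0.014 ]
tray [0.6234 0.2004 0.014 ]
tray [0.3941 0.1939 0.014 ]
tray [0.3841 0.3348 0.014 ]
green [ 0.5073 -0.2288  0.012 ]
green [ 0.5014 -0.3283  0.012 ]
green [ 0.3938 -0.3283  0.012 ]
green [ 0.4047 -0.2235  0.012 ]
flat [ 0.6121 -0.2514  0.045 ]
flat [ 0.6228 -0.3162  0.045 ]
flat [ 0.5436 -0.3119  0.045 ]
flat [ 0.542  -0.2509  0.045 ]
charger [0.5933 0.0701 0.05  ]
charger [0.5931 0.0035 0.05  ]
charger [ 0.4765 -0.0026  0.05  ]
charger [0.4752 0.07   0.05  ]
deck [0.5668 0.0609 0.086 ]
deck [0.569 0.008 0.086]
deck [0.5011 0.0051 0.086 ]
deck [0.4988 0.0615 0.086 ]
board [0.6048 0.1648 0.008 ]
board [ 0.6141 -0.0914  0.008 ]
board [ 0.4625 -0.1006  0.008 ]
board [0.4565 0.173  0.008 ]
```

Request:
apply_moves(steps="4.3 -8.1 8 0 0 0 -1;4.3 -8.1 8 0 0 0 -1;4.3 -8.1 8 0 0 0 -1;4.3 -8.1 8 0 0 0 -1;4.3 -8.1 8 0 0 0 -1")

```text
time: 2.37
tcp_pos: [0.5112, 0.1079, 0.2354]
eef_rot: [0.002, 1.0, -0.0, -0.003]
ft_force: [-0.0, 0.3, 1.9]
gripper_width: 0.999
grip_force: 0.0
```

Run:
```python
from h import *
s,im=cap('wrist','w2.png'); print(s['tcp_pos'],s['eef_rot'],s['time'])
hsv=cv2.cvtColor(im,cv2.COLOR_BGR2HSV)
m=cv2.inRange(hsv,(3,140,90),(18,255,255))
n,l,st,c=cv2.connectedComponentsWithStats(m); print(st[st[:,4]>300])
rel(.512,.109,.167)
for x in (.508,.512,.516):
  P=np.array([proj('wrist',(x+.025*np.cos(a),.109+.025*np.sin(a),.202),s) for a in np.linspace(0,6.28,60)]);print(x,P.min(0),P.max(0))
```

```text
[0.5111618  0.1079359  0.23535971] [ 1.54730013e-03  9.99995476e-01 -1.94815433e-04 -2.57230121e-03] 2.3667
[[     0      0    560    420 221915]
 [    10     94     39    128   2712]
 [   237    148     71     50   1067]
 [   246    163     52     23    382]
 [   232    190     80     89   5765]
 [   458    203     56     49   1659]
 [    63    276     78     16    614]
 [     7    281     32     37    774]]
t2.42 rel cm [-0.   -0.16  7.02] deg [ 0.16  0.09 -0.07]
0.508 [233.431915   209.70873281] [318.36193848 287.2453962 ]
0.512 [233.10675251 202.83462667] [318.67372546 281.6555806 ]
0.516 [232.78783747 195.87808734] [318.97938632 275.95467799]
```

View pics/w2.png

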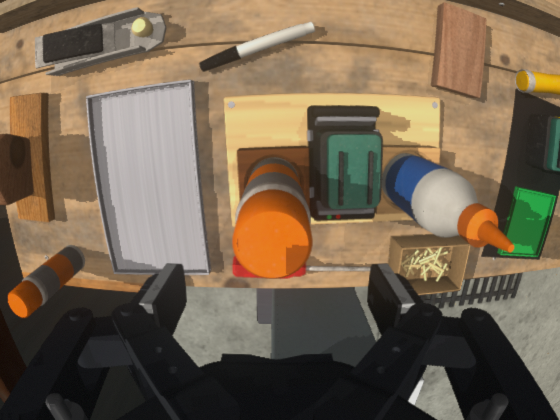

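w2: cap top spans columns 232–312 with its lower edge near row 277, so the cap centre is about (0.513, 0.1105). Descending to grip.

Request:
apply_moves(steps="0.2 -0.25 3.5 0.1 0.1 0 -1;0.2 -0.25 6.9 0.1 0.1 0 -1;0.2 -0.25 6.9 0.1 0.1 0 -1;0.2 -0.25 6.9 0.1 0.1 0 -1;0.2 -0.25 6.9 0.1 0.1 0 1;0.2 -0.25 6.9 0.1 0.1 0 1;0.2 -0.25 6.9 0.1 0.1 0 1;0.2 -0.25 6.9 0.1 0.1 0 1;0.2 -0.25 6.9 0.1 0.1 0 1;0.2 -0.25 6.9 0.1 0.1 0 1;0.2 -0.25 6.9 0.1 0.1 0 1;0.2 -0.25 6.9 0.1 0.1 0 1", newtons=45)

```text
time: 3.42
tcp_pos: [0.5167, 0.1115, 0.1716]
eef_rot: [0.0, 1.0, 0.0, 0.004]
ft_force: [-0.8, -0.8, 7.2]
gripper_width: 0.569
grip_force: 47.0
```

Run:
```python
from h import *
s=arm.state();print(s['tcp_pos'],s['ft_force'],s['gripper_width'],s['grip_force'])
```

```text
[0.51670969 0.11150324 0.1716134 ] [-0.76962715 -0.76824878  7.17685295] 0.5687841568490035 46.97406828403473
```

Request:
apply_moves(steps="0 0 -1 0 0 0 1;0 0 -3 0 0 0 1;0 0 -6 0 0 0 1;0 0 -7 0 0 0 1;0 0 -7 0 0 0 1;0 0 -7 0 0 0 1")

```text
time: 3.92
tcp_pos: [0.5145, 0.1117, 0.2388]
eef_rot: [-0.0, 1.0, 0.0, 0.001]
ft_force: [-0.9, -0.1, -3.4]
gripper_width: 0.572
grip_force: 47.8
```

Run:
```python
from h import *
rel(.557,.265,.235); s=arm.state();print(s['tcp_pos'],s['eef_rot'],s['ft_force'],s['gripper_width'],s['grip_force'])
```

```text
t3.92 rel cm [  4.26 -15.32   0.39] deg [-0.01 -0.17  0.02]
[0.51446092 0.11173628 0.23877676] [-1.11521994e-04  9.99998878e-01  2.13737566e-04  1.47867806e-03] [-0.88372284 -0.06980695 -3.35991314] 0.5724062552099513 47.75186598300934
```

Request:
apply_moves(steps="1 -3.8 0 0 0 0 1;2 -7.6 0 0 0 0 1;3 -11.4 0 0 0 0 1;4.5 -15.4 0 0 0 0 1;4.5 -15.4 0 0 0 0 1;4.5 -15.4 4 0 0 0 1;4.5 -15.4 6.5 0 0 0 1;4.5 -15.4 7 0 0 0 1;4.5 -15.4 7 0 0 0 1;4.5 -15.4 7 0 0 0 1")

```text
time: 4.75
tcp_pos: [0.5592, 0.2653, 0.1679]
eef_rot: [0.0, 1.0, -0.0, 0.0]
ft_force: [0.2, -0.3, -3.2]
gripper_width: 0.568
grip_force: 49.0
```

Run:
```python
from h import *
s=arm.state();print(s['tcp_pos'],s['eef_rot'],s['ft_force'],s['gripper_width'],s['grip_force']);rel(.56,.265,.157)
```

```text
[0.55916405 0.2652506  0.16790516] [ 2.76760980e-04  9.99999934e-01 -2.21875852e-05  2.34977259e-04] [ 0.18665532 -0.29146202 -3.20045782] 0.567634641399116 49.02811646461487
t4.75 rel cm [0.08 0.02 1.09] deg [ 0.03 -0.03 -0.  ]
```

Creep down to the expected contact at about 0.157.

Request:
apply_moves(steps="0 0 0.5 0 0 0 1;0 0 0.8 0 0 0 1;0 0 1.0 0 0 0 1;0 0 1.0 0 0 0 1")

```text
time: 5.08
tcp_pos: [0.5598, 0.2656, 0.1593]
eef_rot: [-0.0, 1.0, -0.0, 0.001]
ft_force: [-0.4, 0.2, -3.2]
gripper_width: 0.572
grip_force: 49.1
```

Request:
apply_moves(steps="0 0 0.1 0 0 0 1;0 0 0.2 0 0 0 1;0 0 0.2 0 0 0 1")

```text
time: 5.33
tcp_pos: [0.5596, 0.2656, 0.1568]
eef_rot: [-0.0, 1.0, 0.0, 0.001]
ft_force: [1.0, -0.2, -3.9]
gripper_width: 0.567
grip_force: 49.1
```

Request:
apply_moves(steps="0 0 0.1 0 0 0 1;0 0 0.2 0 0 0 1;0 0 0.2 0 0 0 1")

```text
time: 5.58
tcp_pos: [0.5601, 0.2658, 0.1557]
eef_rot: [-0.0, 1.0, 0.0, 0.002]
ft_force: [-0.8, -0.7, 1.4]
gripper_width: 0.571
grip_force: 49.8
```

Request:
apply_moves(steps="0 0 0 0 0 0 0.4;0 0 0 0 0 0 0;0 0 0 0 0 0 -1;0 0 0 0 0 0 -1;0 0 0 0 0 0 -1;0 0 0 0 0 0 -1;0 0 -3 0 0 0 -1;0 0 -6 0 0 0 -1;0 0 -9 0 0 0 -1;0 0 -9 0 0 0 -1")

```text
time: 6.42
tcp_pos: [0.5636, 0.2674, 0.2525]
eef_rot: [-0.003, 1.0, 0.0, 0.007]
ft_force: [1.9, -0.3, 1.3]
gripper_width: 0.999
grip_force: 0.0
```

Run:
```python
from h import *
s,_=cap('side','side1.png');rel(.513,-.045,.25);
```

```text
t6.47 rel cm [-4.94 31.18 -0.2 ] deg [-0.21 -0.63  0.01]
```

View pics/side1.png

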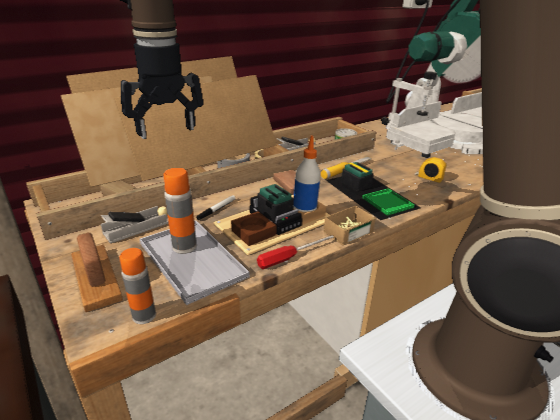

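The can stands upright in the steel tray at (180,215). Now over to the bottle.

Request:
apply_moves(steps="-5 31.2 -3 0 0 0 -1;-5 31.2 -3 0 0 0 -1;-5 31.2 -3 0 0 0 -1;-5 31.2 -3 0 0 0 -1;-5 31.2 -3 0 0 0 -1;-5 31.2 -3 0 0 0 -1;-5 31.2 -3 0 0 0 -1;-5 31.2 -3 0 0 0 -1;-5 31.2 -3 0 0 0 -1;-5 31.2 -3 0 0 0 -1;-5 31.2 -3 0 0 0 -1")

```text
time: 7.38
tcp_pos: [0.5089, -0.0459, 0.2736]
eef_rot: [-0.001, 1.0, -0.0, 0.0]
ft_force: [-0.6, 0.6, 0.5]
gripper_width: 0.999
grip_force: 0.0
```

Run:
```python
from h import *
s,im=cap('wrist','w3.png'); np.save('pics/s3.npy',s,allow_pickle=True);print(s['tcp_pos'],s['eef_rot'])
for z in (.219,.182,.168,.119):print(z,[proj('wrist',(.513,-.045+d,z),s).round(1) for d in(.0155,0,-.0155)])
cv2.imwrite('pics/w3c.png',cv2.resize(im[90:310,180:380],None,fx=2.7,fy=2.7,interpolation=cv2.INTER_CUBIC))
```

```text
[ 0.50890408 -0.04587316  0.27357136] [-5.70056813e-04  9.99999803e-01 -1.59462724e-04  2.07520793e-04]
0.219 [array([252.3, 227. ]), array([276.5, 227.1]), array([300.7, 227.1])]
0.182 [array([255.9, 210.5]), array([276.6, 210.5]), array([297.3, 210.5])]
0.168 [array([257. , 205.4]), array([276.6, 205.4]), array([296.2, 205.4])]
0.119 [array([260.1, 191.1]), array([276.7, 191.1]), array([293.2, 191.1])]
```

View pics/w3c.png

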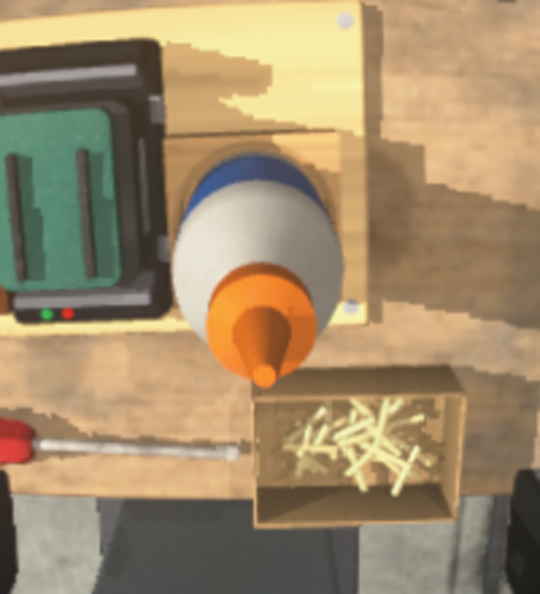

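w3 crop: collar ring centre (262,326), i.e. full-frame (277,211), matches the prediction for (0.513, -0.0455, 0.182). Descending.

Request:
apply_moves(steps="0.4 0 3 0 0 0 -1;0.4 0 6.5 0 0 0 -1;0.4 0 9.5 0 0 0 -1;0.4 0 10.5 0 0 0 -1;0.4 0 10.5 0 0 0 -1;0.4 0 10.5 0 0 0 1;0.4 0 10.5 0 0 0 1;0.4 0 10.5 0 0 0 1;0.4 0 10.5 0 0 0 1;0.4 0 10.5 0 0 0 1;0.4 0 10.5 0 0 0 1;0.4 0 10.5 0 0 0 1")

```text
time: 8.43
tcp_pos: [0.5152, -0.0466, 0.1717]
eef_rot: [0.0, 1.0, -0.0, 0.003]
ft_force: [0.2, 1.3, 6.5]
gripper_width: 0.331
grip_force: 44.3
```

Request:
apply_moves(steps="0 0 0 0 0 0 1;0 0 0 0 0 0 1;0 0 0 0 0 0 1")

```text
time: 8.68
tcp_pos: [0.5153, -0.0466, 0.1717]
eef_rot: [0.0, 1.0, -0.0, 0.003]
ft_force: [0.2, -0.6, 6.2]
gripper_width: 0.333
grip_force: 44.3
```

Request:
apply_moves(steps="0 0 -1 0 0 0 1;0 0 -3 0 0 0 1;0 0 -6 0 0 0 1;0 0 -9 0 0 0 1;0 0 -12 0 0 0 1;0 0 -12 0 0 0 1;0 0 -12 0 0 0 1")

```text
time: 9.27
tcp_pos: [0.5145, -0.0467, 0.2916]
eef_rot: [0.0, 1.0, 0.0, 0.003]
ft_force: [0.6, 0.4, -4.1]
gripper_width: 0.33
grip_force: 45.0
```

Run:
```python
from h import *
s=arm.state();print(s['tcp_pos'],s['ft_force'],s['gripper_width']);rel(.45,.265,.285)
```

```text
[ 0.5145364  -0.04666633  0.29164717] [ 0.64977458  0.44083091 -4.07409183] 0.33036520433026395
t9.27 rel cm [ -6.46 -31.17   0.6 ] deg [ 0.05 -0.39  0.  ]
```

Request:
apply_moves(steps="-0.6 -2 0 0 0 0 1;-1.2 -5 0 0 0 0 1;-2 -8.5 0 0 0 0 1;-2.8 -12 0 0 0 0 1;-3.6 -15.5 0 0 0 0 1;-4.4 -19 0 0 0 0 1;-5 -22.5 0 0 0 0 1;-5.6 -26 0 0 0 0 1;-6.2 -29 0 0 0 0 1;-6.4 -31.2 0 0 0 0 1;-6.4 -31.2 0 0 0 0 1;-6.4 -31.2 0 0 0 0 1")

```text
time: 10.27
tcp_pos: [0.4475, 0.2657, 0.2867]
eef_rot: [0.001, 1.0, 0.001, -0.001]
ft_force: [-0.7, -0.5, -2.7]
gripper_width: 0.327
grip_force: 45.1
```

Request:
apply_moves(steps="0 0 3.5 0 0 0 1;0 0 7 0 0 0 1;0 0 10 0 0 0 1;0 0 12 0 0 0 1;0 0 12.5 0 0 0 1;0 0 12.5 0 0 0 1;0 0 12.5 0 0 0 1")

```text
time: 10.85
tcp_pos: [0.45, 0.2649, 0.1647]
eef_rot: [0.0, 1.0, -0.0, 0.001]
ft_force: [-0.1, 0.5, -1.6]
gripper_width: 0.326
grip_force: 45.1
```

Run:
```python
from h import *
s=arm.state();print(s['tcp_pos'],s['ft_force'],s['gripper_width']);rel(.45,.265,.157)
```

```text
[0.45004584 0.26490657 0.16473471] [-0.13454158  0.49375056 -1.57893717] 0.3260360503829468
t10.85 rel cm [-0.01 -0.01  0.77] deg [ 0.02 -0.12 -0.05]
```

Request:
apply_moves(steps="0 0 0.2 0 0 0 1;0 0 0.2 0 0 0 1;0 0 0.2 0 0 0 1")

```text
time: 11.1
tcp_pos: [0.4506, 0.266, 0.164]
eef_rot: [-0.001, 1.0, 0.0, 0.002]
ft_force: [-0.0, 0.7, -2.9]
gripper_width: 0.327
grip_force: 45.1
```

Request:
apply_moves(steps="0 0 0.2 0 0 0 1;0 0 0.3 0 0 0 1;0 0 0.3 0 0 0 1")

```text
time: 11.35
tcp_pos: [0.4495, 0.2656, 0.1596]
eef_rot: [-0.0, 1.0, 0.0, 0.001]
ft_force: [-0.2, 0.0, -3.4]
gripper_width: 0.326
grip_force: 45.1
```

Request:
apply_moves(steps="0 0 0.1 0 0 0 1;0 0 0.2 0 0 0 1;0 0 0.2 0 0 0 1")

```text
time: 11.6
tcp_pos: [0.4494, 0.2655, 0.1572]
eef_rot: [0.0, 1.0, 0.0, 0.001]
ft_force: [-0.6, -0.2, -2.1]
gripper_width: 0.332
grip_force: 45.1
```

Request:
apply_moves(steps="0 0 0.1 0 0 0 1;0 0 0.2 0 0 0 1;0 0 0.2 0 0 0 1")

```text
time: 11.85
tcp_pos: [0.4499, 0.2657, 0.1559]
eef_rot: [-0.0, 1.0, 0.0, 0.001]
ft_force: [-0.3, -0.3, -0.3]
gripper_width: 0.33
grip_force: 45.3
```

Request:
apply_moves(steps="0 0 0 0 0 0 0.5;0 0 0 0 0 0 0;0 0 0 0 0 0 -1;0 0 0 0 0 0 -1;0 0 0 0 0 0 -1;0 0 0 0 0 0 -1;0 0 -4 0 0 0 -1;0 0 -8 0 0 0 -1;0 0 -10 0 0 0 -1;0 0 -10 0 0 0 -1")

```text
time: 12.68
tcp_pos: [0.4532, 0.2675, 0.2621]
eef_rot: [-0.003, 1.0, 0.0, 0.007]
ft_force: [0.9, -0.9, 0.7]
gripper_width: 1.003
grip_force: 0.0
```

Run:
```python
from h import *
rel(.50,.034,.22)
```

```text
t12.68 rel cm [ 4.62 23.37  4.14] deg [-0.31 -0.75  0.01]
```

Request:
apply_moves(steps="4.7 23.3 0 0 0 0 -1;4.7 23.3 0 0 0 0 -1;4.7 23.3 0 0 0 0 -1;4.7 23.3 0 0 0 0 -1;4.7 23.3 4 0 0 0 -1;4.7 23.3 4 0 0 0 -1;4.7 23.3 4 0 0 0 -1;4.7 23.3 4 0 0 0 -1;4.7 23.3 4 0 0 0 -1")

```text
time: 13.43
tcp_pos: [0.4961, 0.0328, 0.2151]
eef_rot: [-0.0, 1.0, -0.0, 0.0]
ft_force: [0.9, 0.5, 0.5]
gripper_width: 0.999
grip_force: 0.0
```

Run:
```python
from h import *
s,im=cap('wrist','w4.png'); np.save('pics/s4.npy',s,allow_pickle=True);print(s['tcp_pos'],s['eef_rot'])
im=im.copy()
B=.0085;cx,cy=.534,.034
def box(sx,sy,z,c):
    P=[proj('wrist',(cx+a*sx/2,cy+b*sy/2,z),s) for a,b in((1,1),(1,-1),(-1,-1),(-1,1))]
    return P,c
L=[box(.070,.050,B+.024+.054,(0,0,255)),box(.126,.074,B,(255,0,0)),box(.076,.062,B+.024+.042,(0,255,255))]
f=3;x0,y0=150,60;z=cv2.resize(im[y0:y0+200,x0:x0+266],None,fx=f,fy=f,interpolation=cv2.INTER_CUBIC)
for P,c in L: cv2.polylines(z,[np.int32((np.array(P)-[x0,y0]+.5)*f)],True,c,1)
cv2.imwrite('pics/w4c.png',z)
```

```text
[0.49612289 0.03283122 0.21506849] [-3.94317017e-04  9.99999767e-01 -4.07398544e-04  3.79137288e-04]
```

View pics/w4c.png

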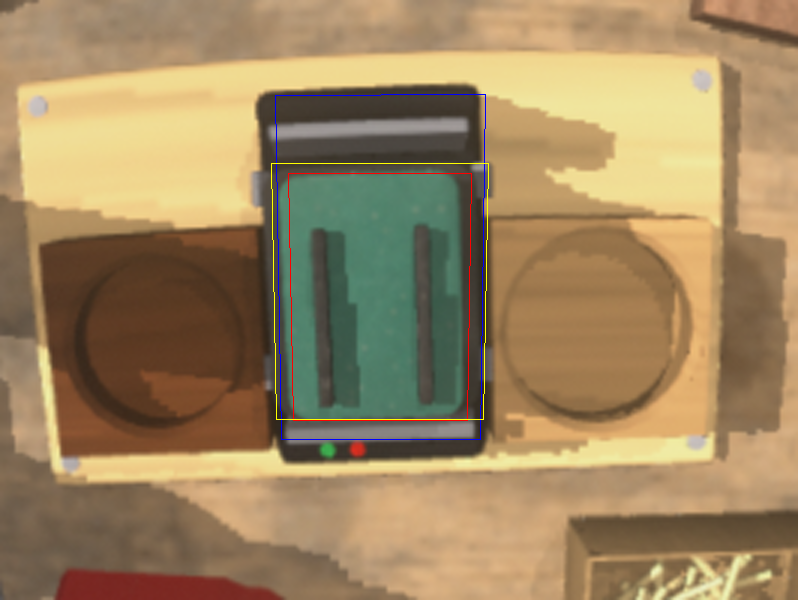

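w4: charged battery deck spans crop columns 278–463 and rows 175–416, 2.6 mm left of prediction and turned about 2° CCW. Hole mouths are at (160,342) and (598,326).

Run:
```python
from h import *
s=np.load('pics/s4.npy',allow_pickle=True).item()
f=lambda x,y:(150+x/3-.5,60+y/3-.5)
for p,z in [((160,342),.0365),((598,326),.0365),((370.5,296),.0865)]+[((a,b),.0925) for a,b in((319,230),(326,403),(422,227),(427,402))]+[((a,b),.0085) for a,b in((37,106),(701,81),(696,443),(70,464))]: print(p,atz('wrist',f(*p),z,s).round(4))
rel(.534,.036,.12,2)
```

```text
(160, 342) [0.5134 0.1086 0.0365]
(598, 326) [ 0.5188 -0.0392  0.0365]
(370.5, 296) [0.5347 0.0367 0.0865]
(319, 230) [0.5536 0.0504 0.0925]
(326, 403) [0.5055 0.0491 0.0925]
(422, 227) [0.5544 0.0227 0.0925]
(427, 402) [0.5058 0.021  0.0925]
(37, 106) [0.5979 0.1593 0.0085]
(701, 81) [ 0.6063 -0.082   0.0085]
(696, 443) [ 0.4697 -0.0872  0.0085]
(70, 464) [0.4614 0.1543 0.0085]
t13.48 rel cm [ 3.72 -0.25  9.58] deg [-0.04 -0.12 -1.96]
```

Request:
apply_moves(steps="3.7 -0.3 0 0 0 -2 -1;3.7 -0.3 4 0 0 -2 -1;3.7 -0.3 8 0 0 -2 -1;3.7 -0.3 12 0 0 -2 -1;3.7 -0.3 15 0 0 -2 -1;3.7 -0.3 16.8 0 0 -2 -1;3.7 -0.3 16.8 0 0 -2 -1;3.7 -0.3 16.8 0 0 -2 -1", newtons=60)

```text
time: 14.15
tcp_pos: [0.5335, 0.0372, 0.0474]
eef_rot: [-0.0, 1.0, 0.019, 0.0]
ft_force: [0.6, 0.3, 0.7]
gripper_width: 1.002
grip_force: 0.0
```

Run:
```python
from h import *
s=arm.state();print(s['tcp_pos'],s['eef_rot'],s['ft_force'],s['gripper_width']);rel(.534,.036,.046,2)
```

```text
[0.53346311 0.0371597  0.04740513] [-1.16469807e-04  9.99824378e-01  1.87376796e-02  3.14814508e-04] [0.59238886 0.29923732 0.68002197] 1.001501669577189
t14.15 rel cm [0.05 0.12 0.14] deg [-0.01 -0.04  0.15]
```

Request:
apply_moves(steps="0 0 0.1 0 0 0 1;0 0 0.1 0 0 0 1;0 0 0.1 0 0 0 1;0 0 0.1 0 0 0 1;0 0 0.1 0 0 0 1;0 0 0.1 0 0 0 1;0 0 0.1 0 0 0 1;0 0 0.1 0 0 0 1")

```text
time: 14.82
tcp_pos: [0.5364, 0.0358, 0.0495]
eef_rot: [0.0, 1.0, 0.018, 0.004]
ft_force: [-1.0, 1.2, 7.6]
gripper_width: 0.713
grip_force: 69.5
```

Run:
```python
from h import *
s=arm.state();print(s['tcp_pos'],s['eef_rot'],s['ft_force'],s['ft_torque'],s['gripper_width'],s['grip_force'])
```

```text
[0.53644676 0.03583269 0.049472  ] [1.63410310e-05 9.99833244e-01 1.78684436e-02 3.76869373e-03] [-1.04421204  1.15031603  7.56745367] [-0.0429145   0.14469056  0.12715557] 0.7129600958469863 69.50016617774963
```

Request:
apply_moves(steps="0 0 -1 0 0 0 1;0 0 -3 0 0 0 1;0 0 -6 0 0 0 1;0 0 -9 0 0 0 1;0 0 -12 0 0 0 1;0 0 -14 0 0 0 1;0 0 -14 0 0 0 1")

```text
time: 15.4
tcp_pos: [0.5366, 0.0356, 0.1919]
eef_rot: [0.0, 1.0, 0.017, 0.006]
ft_force: [1.8, 0.2, -4.6]
gripper_width: 0.711
grip_force: 68.2
```

Run:
```python
from h import *
s=arm.state();print(s['tcp_pos'],s['eef_rot'],s['ft_force'],s['gripper_width'],s['grip_force']);rel(.37,-.276,.2,-4)
```

```text
[0.53662383 0.03559678 0.19185012] [8.19271526e-05 9.99831490e-01 1.74211661e-02 5.78681646e-03] [ 1.79031706  0.21600449 -4.63653761] 0.7107019524221516 68.18932771682739
t15.40 rel cm [-17.73  30.56  -1.01] deg [-0.01 -0.66  6.  ]
```

Request:
apply_moves(steps="-1 2 0 0 -0.3 1 1;-3 5 0 0 -0.3 2 1;-5 8.5 0 0 -0.3 3 1;-7 12 0 0 -0.3 4 1;-9 15.5 0 0 -0.3 5 1;-11 19 0 0 -0.3 6 1;-13 22.5 0 0 -0.3 6 1;-15 26 0 0 -0.3 6 1;-16.8 29 0 0 -0.3 6 1;-17.7 30.6 0 0 -0.3 6 1;-17.7 30.6 0 0 -0.3 6 1;-17.7 30.6 0 0 -0.3 6 1")

```text
time: 16.4
tcp_pos: [0.3655, -0.2759, 0.1844]
eef_rot: [-0.002, 0.999, -0.036, -0.003]
ft_force: [-0.7, 0.4, -6.1]
gripper_width: 0.714
grip_force: 68.3
```

Run:
```python
from h import *
s,im=cap('wrist','w5.png'); np.save('pics/s5.npy',s,allow_pickle=True);print(s['tcp_pos'],s['eef_rot'],s['ft_force'])
```

```text
[ 0.365498   -0.27588685  0.18439558] [-0.00159567  0.99932876 -0.03647975 -0.00295057] [-0.72156388  0.40964096 -6.06350902]
```

View pics/w5.png

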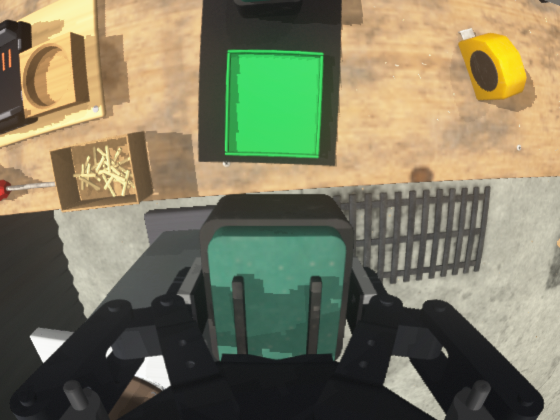

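w5: green tray rim corners are (228,50), (323,52), (322,158) and (225,156); the battery is held square in the fingers.

Run:
```python
from h import *
s=np.load('pics/s5.npy',allow_pickle=True).item()
P=np.array([atz('wrist',p,.012,s) for p in((228,50),(323,52),(322,158),(225,156))]);print(P.round(4),P.mean(0))
v=P[0]+P[1]-P[2]-P[3];w=P[0]+P[3]-P[1]-P[2];print(np.degrees(np.arctan2(v[1],v[0])),np.degrees(np.arctan2(-w[0],w[1])),np.linalg.norm(v)/2,np.linalg.norm(w)/2)
c=P.mean(0); rel(c[0],c[1],.15,np.degrees(np.arctan2(v[1],v[0])))
```

```text
[[ 0.5067 -0.2385  0.012 ]
 [ 0.498  -0.3283  0.012 ]
 [ 0.3944 -0.321   0.012 ]
 [ 0.4034 -0.2268  0.012 ]] [ 0.45062025 -0.27867422  0.012     ]
-5.267616820589319 -5.480025671329035 0.10386843969902272 0.09241310970751972
t16.45 rel cm [ 8.48 -0.24  3.41] deg [-0.17  0.33  1.18]
```

Request:
apply_moves(steps="3 -0.1 0 -0.2 0.3 1.2 1;6 -0.2 2 -0.2 0.3 1.2 1;8.5 -0.2 5 -0.2 0.3 1.2 1;8.5 -0.2 8 -0.2 0.3 1.2 1;8.5 -0.2 11 -0.2 0.3 1.2 1;8.5 -0.2 13 -0.2 0.3 1.2 1;8.5 -0.2 14 -0.2 0.3 1.2 1;8.5 -0.2 14 -0.2 0.3 1.2 1;8.5 -0.2 14 -0.2 0.3 1.2 1")

```text
time: 17.2
tcp_pos: [0.4521, -0.2793, 0.0457]
eef_rot: [0.001, 0.999, -0.045, 0.001]
ft_force: [-0.1, 0.1, -5.8]
gripper_width: 0.71
grip_force: 68.1
```

Run:
```python
from h import *
s=arm.state();print(s['tcp_pos'],s['ft_force']);rel(.4506,-.2787,.025,-5.3)
```

```text
[ 0.4520856  -0.27930864  0.04573688] [-0.05273466  0.06932492 -5.8328606 ]
t17.20 rel cm [-0.16 -0.05  2.07] deg [ 0.16 -0.07  0.18]
```

Request:
apply_moves(steps="-0.1 0 0.7 0 0 0 1;-0.1 0 1.4 0 0 0 1;-0.1 0 1.8 0 0 0 1;-0.1 0 2.0 0 0 0 1;-0.1 0 2.0 0 0 0 1;-0.1 0 2.0 0 0 0 1")

```text
time: 17.7
tcp_pos: [0.451, -0.2805, 0.0262]
eef_rot: [0.002, 0.999, -0.045, 0.001]
ft_force: [0.4, -0.5, -5.6]
gripper_width: 0.71
grip_force: 68.3
```

Request:
apply_moves(steps="0 0 0.1 0 0 0 1;0 0 0.2 0 0 0 1;0 0 0.2 0 0 0 1")

```text
time: 17.95
tcp_pos: [0.451, -0.2804, 0.0241]
eef_rot: [0.002, 0.999, -0.045, 0.001]
ft_force: [-0.0, 0.4, -5.7]
gripper_width: 0.716
grip_force: 68.3
```

Request:
apply_moves(steps="0 0 0.1 0 0 0 1;0 0 0.2 0 0 0 1;0 0 0.2 0 0 0 1")

```text
time: 18.2
tcp_pos: [0.4508, -0.2802, 0.0218]
eef_rot: [0.002, 0.999, -0.045, 0.001]
ft_force: [-1.1, 0.4, -5.7]
gripper_width: 0.71
grip_force: 68.3
```

Request:
apply_moves(steps="0 0 0.1 0 0 0 1;0 0 0.15 0 0 0 1;0 0 0.15 0 0 0 1")

```text
time: 18.45
tcp_pos: [0.4508, -0.2803, 0.0216]
eef_rot: [0.002, 0.999, -0.045, 0.001]
ft_force: [-3.6, 2.1, 5.1]
gripper_width: 0.71
grip_force: 69.6
```

Request:
apply_moves(steps="0 0 0 0 0 0 0.2;0 0 0 0 0 0 -0.4;0 0 0 0 0 0 -1;0 0 0 0 0 0 -1;0 0 0 0 0 0 -1;0 0 0 0 0 0 -1;0 0 -4 0 0 0 -1;0 0 -8 0 0 0 -1;0 0 -12 0 0 0 -1;3 0 -16 0 0 0 -1;7 0 -18 0 0 0 -1;7 0 -18 0 0 0 -1")

```text
time: 19.45
tcp_pos: [0.5277, -0.2887, 0.2077]
eef_rot: [0.005, 0.999, -0.045, 0.008]
ft_force: [0.6, -0.0, 1.6]
gripper_width: 1.0
grip_force: 0.0
```

Request:
apply_moves(steps="0 0 0 0 0 0 -1;0 0 0 0 0 0 -1")

```text
time: 19.62
tcp_pos: [0.5201, -0.2857, 0.2002]
eef_rot: [0.002, 0.999, -0.045, 0.0]
ft_force: [-0.3, 0.4, -1.5]
gripper_width: 0.999
grip_force: 0.0
```

Run:
```python
from h import *
s,im=cap('wrist','w6.png'); np.save('pics/s6.npy',s,allow_pickle=True);print(s['tcp_pos'],s['eef_rot'],s['time'])
cv2.imwrite('pics/w6c.png',cv2.resize(im[20:300,130:430],None,fx=2,fy=2,interpolation=cv2.INTER_CUBIC))
```

```text
[ 0.52013922 -0.28566033  0.20020911] [ 1.72519053e-03  9.98993150e-01 -4.48277713e-02  4.25632711e-04] 19.6167
```

View pics/w6c.png

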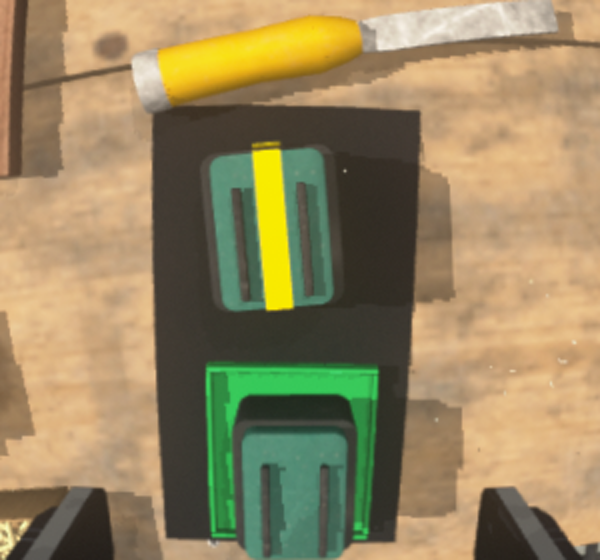

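w6 crop: the charged battery lies inside the green tray (295,480). The taped battery deck has corners (210,156), (325,147), (335,301) and (221,311), and its ribs run (237,190)-(246,300) and (302,183)-(309,295).

Run:
```python
from h import *
s=np.load('pics/s6.npy',allow_pickle=True).item()
f=lambda x,y:(130+x/2-.25,20+y/2-.25)
def quad(L,z):
    P=np.array([atz('wrist',f(*p),z,s) for p in L]);v=P[0]+P[1]-P[2]-P[3];w=P[0]+P[3]-P[1]-P[2]
    print(P.mean(0).round(4),np.degrees(np.arctan2(v[1],v[0])),np.degrees(np.arctan2(-w[0],w[1])),np.linalg.norm(v)/2,np.linalg.norm(w)/2)
quad([(210,156),(325,147),(335,301),(221,311)],.056)
quad([(237,190),(302,183),(309,295),(246,300)],.062)
t=tri(ray('wrist',f(267,145),s),ray('side',(130+483/2.213,130+75/2.213)));print(t)
rel(.579,-.284,.1,0)
```

```text
[ 0.5785 -0.2813  0.056 ] -1.538747900385558 -0.6251864166827115 0.06875154804857256 0.0504940376263112
[ 0.5731 -0.2813  0.062 ] -1.309803377587033 0.0053387813721131805 0.0483041038040863 0.02762007742035894
(array([ 0.61726377, -0.28091429,  0.05025926]), np.float64(0.003585399561113284))
t19.67 rel cm [ 6.01 -0.67  9.87] deg [ 0.11  0.1  -5.17]
```

Request:
apply_moves(steps="3 -0.5 0 0 0 -2 -1;6 -0.9 0 0.1 0.1 -4.2 -1;6 -0.9 4 0.1 0.1 -4.2 -1;6 -0.9 8 0.1 0.1 -4.2 -1;6 -0.9 12 0.1 0.1 -4.2 -1;6 -0.9 15 0.1 0.1 -4.2 -1;6 -0.9 17 0.1 0.1 -4.2 -1;6 -0.9 17 0.1 0.1 -4.2 -1;6 -0.9 17 0.1 0.1 -4.2 -1")

```text
time: 20.42
tcp_pos: [0.5775, -0.2816, 0.0275]
eef_rot: [-0.001, 1.0, -0.009, -0.002]
ft_force: [0.7, 0.3, -0.1]
gripper_width: 1.005
grip_force: 0.0
```

Run:
```python
from h import *
s=arm.state();print(s['tcp_pos'],s['ft_force']);rel(.5785,-.2813,.0165,-1)
```

```text
[ 0.57753117 -0.28157875  0.0274691 ] [ 0.65405354  0.29789813 -0.09665403]
t20.42 rel cm [ 0.1  -0.03  1.1 ] deg [-0.09  0.19 -0.02]
```

Request:
apply_moves(steps="0.1 0 0.6 0 0.1 0 -1;0.1 0 1.1 0 0.1 0 -1;0.1 0 1.1 0 0.1 0 -1;0.1 0 1.1 0 0.1 0 1;0.1 0 1.1 0 0.1 0 1;0.1 0 1.1 0 0.1 0 1;0.1 0 1.1 0 0.1 0 1;0.1 0 1.1 0 0.1 0 1;0.1 0 1.1 0 0.1 0 1;0.1 0 1.1 0 0.1 0 1;0.1 0 1.1 0 0.1 0 1")

```text
time: 21.33
tcp_pos: [0.5833, -0.2832, 0.0214]
eef_rot: [0.001, 1.0, -0.009, 0.004]
ft_force: [-1.5, 1.5, 6.0]
gripper_width: 0.714
grip_force: 70.0
```

Request:
apply_moves(steps="0 0 -1 0 0 0 1;0 0 -3 0 0 0 1;0 0 -6 0 0 0 1;0 0 -9 0 0 0 1;0 0 -12 0 0 0 1;0 0 -15 0 0 0 1;0 0 -17 0 0 0 1;0 0 -17 0 0 0 1;0 0 -17 0 0 0 1")

```text
time: 22.08
tcp_pos: [0.5812, -0.2829, 0.1899]
eef_rot: [0.001, 1.0, -0.009, 0.003]
ft_force: [-0.5, 0.7, -8.0]
gripper_width: 0.711
grip_force: 68.8
```

Run:
```python
from h import *
s=arm.state();print(s['tcp_pos'],s['ft_force'],s['gripper_width']);rel(.5364,.0358,.19,2)
```

```text
[ 0.58124528 -0.28287543  0.18992924] [-0.45013821  0.70060875 -7.99662469] 0.711338517883194
t22.08 rel cm [ -5.03 -31.79  -0.13] deg [ 0.17 -0.35 -2.98]
```

Request:
apply_moves(steps="-1 -2 0 0 0 -0.5 1;-3 -5 0 0 0 -1 1;-5 -8.5 0 0 -0.2 -1.5 1;-7 -12 0 0 -0.2 -2 1;-9 -15.5 0 0 -0.3 -2.5 1;-11 -19 0 0 -0.3 -3 1;-13 -22.5 0 0 -0.3 -3 1;-14.5 -26 0 0 -0.3 -3 1;-15.5 -29 0 0 -0.3 -3 1;-15.7 -31.2 0 0 -0.3 -3 1;-15.7 -31.2 0 0 -0.3 -3 1;-15.7 -31.2 0 0 -0.3 -3 1")

```text
time: 23.08
tcp_pos: [0.4271, 0.0328, 0.1856]
eef_rot: [0.001, 1.0, 0.019, -0.003]
ft_force: [0.3, 0.1, -6.9]
gripper_width: 0.709
grip_force: 69.0
```

Run:
```python
from h import *
s,im=cap('wrist','w7.png'); np.save('pics/s7.npy',s,allow_pickle=True);print(s['tcp_pos'],s['eef_rot'],s['time'],s['ft_force'])
cv2.imwrite('pics/w7c.png',cv2.resize(im[40:340,110:450],None,fx=2,fy=2,interpolation=cv2.INTER_CUBIC))
```

```text
[0.42708178 0.03283216 0.18562338] [ 0.00130007  0.9998114   0.01919486 -0.00265203] 23.0833 [ 0.30622332  0.11996785 -6.89622921]
```

View pics/w7c.png

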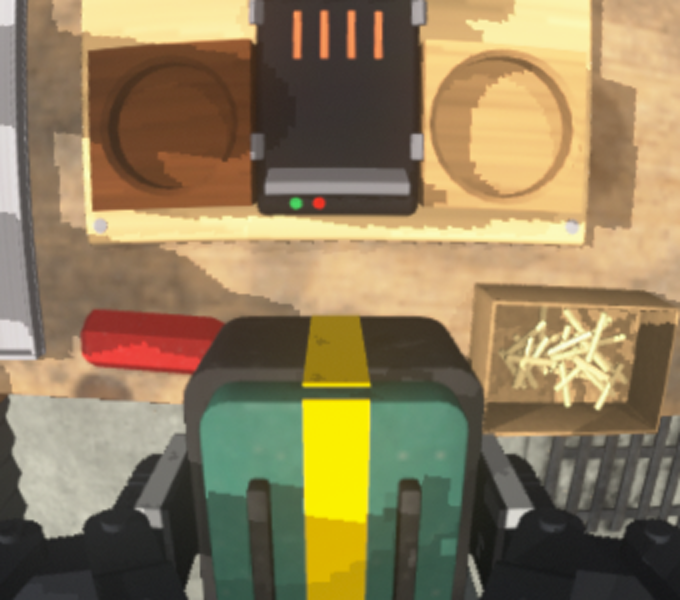

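w7 crop: empty cradle, near cheek slope rows 168 (seat) to 193 (top) at columns 265–410, and charger sides at columns 258 and 415. Held battery: deck front edge row 395, columns 200–472, and body front row 318.

Run:
```python
from h import *
s=np.load('pics/s7.npy',allow_pickle=True).item()
f=lambda x,y:(110+x/2-.25,40+y/2-.25)
A=lambda p,z:atz('wrist',f(*p),z,s)
T=s['tcp_pos']; b=T[2]-.0194
print('deck front, centre rel', (A((336,395),b+.054)-T), 'expect +.035; body',A((336,320),b+.042)-T,'expect .038')
print('deck sides',A((203,480),b+.054)-T,A((472,480),b+.054)-T)
for p,z in [((338,168),.0325),((338,193),.0525)]: print('cheek',A(p,z), 'centre x',A(p,z)[0]+(.041 if z<.04 else .046))
print('sides seat z',A((262,130),.0325),A((413,130),.0325))
print('holes',A((172,125),.0365),A((501,124),.0365))
```

```text
deck front, centre rel [0.03232393 0.0016393  0.0346    ] expect +.035; body [0.04272744 0.00198344 0.0226    ] expect .038
deck sides [0.01389326 0.02601714 0.0346    ] [ 0.01573771 -0.02479204  0.0346    ]
cheek [0.49295624 0.03380419 0.0325    ] centre x 0.5339562379145377
cheek [0.48299887 0.03358941 0.0525    ] centre x 0.5289988709732489
sides seat z [0.50920471 0.0683651  0.0325    ] [0.51189089 0.00100347 0.0325    ]
holes [0.51137844 0.10874275 0.0365    ] [ 0.51766092 -0.03829776  0.0365    ]
```

```bash
python3 -c "
from h import *
rel(.5385,.0355,.08,2)"
```

```text
t23.13 rel cm [11.12  0.03 10.56] deg [0.16 0.25 0.11]
```

Request:
apply_moves(steps="3 0 0 0.1 0.2 0.1 1;6 0 0 0.1 0.2 0.1 1;9 0 0 0.1 0.2 0.1 1;11.1 0 1 0.1 0.2 0.1 1;11.1 0 3 0.1 0.2 0.1 1;11.1 0 6 0.1 0.2 0.1 1;11.1 0 8.5 0.1 0.2 0.1 1;11.1 0 10 0.1 0.2 0.1 1;11.1 0 10 0.1 0.2 0.1 1;11.1 0 10 0.1 0.2 0.1 1;11.1 0 10 0.1 0.2 0.1 1")

```text
time: 24.05
tcp_pos: [0.5417, 0.0348, 0.0887]
eef_rot: [0.0, 1.0, 0.016, 0.002]
ft_force: [0.3, -0.4, -5.8]
gripper_width: 0.711
grip_force: 68.9
```

```bash
python3 -c "
from h import *
rel(.5385,.0355,.052,2);print(arm.state()['tcp_pos'],arm.state()['ft_force'])"
```

```text
t24.05 rel cm [-0.33 -0.09  3.67] deg [ 0.04 -0.26 -0.15]
[0.54165738 0.0347569  0.08870208] [ 0.287889   -0.44660666 -5.7651063 ]
```

Request:
apply_moves(steps="-0.3 -0.1 0.5 0 -0.2 0 1;-0.3 -0.1 1.2 0 -0.2 0 1;-0.3 -0.1 1.8 0 -0.2 0 1;-0.3 -0.1 2.3 0 -0.2 0 1;-0.3 -0.1 2.7 0 -0.2 0 1;-0.3 -0.1 3 0 -0.2 0 1;-0.3 -0.1 3 0 -0.2 0 1;-0.3 -0.1 3 0 -0.2 0 1")

```text
time: 24.72
tcp_pos: [0.5376, 0.0365, 0.058]
eef_rot: [0.0, 1.0, 0.017, -0.0]
ft_force: [-1.4, -0.4, -7.4]
gripper_width: 0.71
grip_force: 69.0
```

Request:
apply_moves(steps="0 0 0.15 0 0 0 1;0 0 0.3 0 0 0 1;0 0 0.3 0 0 0 1;0 0 0.3 0 0 0 1")

```text
time: 25.05
tcp_pos: [0.5378, 0.0365, 0.0553]
eef_rot: [0.0, 1.0, 0.017, -0.0]
ft_force: [0.2, -0.2, -6.4]
gripper_width: 0.717
grip_force: 69.0
```

Request:
apply_moves(steps="0 0 0.1 0 0 0 1;0 0 0.2 0 0 0 1;0 0 0.2 0 0 0 1")

```text
time: 25.3
tcp_pos: [0.5377, 0.0365, 0.0531]
eef_rot: [0.0, 1.0, 0.017, -0.0]
ft_force: [0.0, 0.1, -6.5]
gripper_width: 0.709
grip_force: 69.0
```

Request:
apply_moves(steps="0 0 0.1 0 0 0 1;0 0 0.15 0 0 0 1;0 0 0.15 0 0 0 1")

```text
time: 25.55
tcp_pos: [0.5378, 0.0365, 0.0525]
eef_rot: [0.0, 1.0, 0.017, -0.0]
ft_force: [-3.0, -0.2, 0.8]
gripper_width: 0.711
grip_force: 69.8
```

Request:
apply_moves(steps="0 0 0.1 0 0 0 1;0 0 0.15 0 0 0 1;0 0 0.15 0 0 0 1")

```text
time: 25.8
tcp_pos: [0.5377, 0.0365, 0.0524]
eef_rot: [0.0, 1.0, 0.017, -0.001]
ft_force: [-7.5, 0.2, 10.6]
gripper_width: 0.713
grip_force: 71.1
```

Request:
apply_moves(steps="0 0 -0.1 0 0 0 0.2;0 0 -0.1 0 0 0 -0.4;0 0 -0.1 0 0 0 -1;0 0 -0.1 0 0 0 -1;0 0 -0.1 0 0 0 -1;0 0 -0.1 0 0 0 -1;0 0 -4 0 0 0 -1;0 0 -8 0 0 0 -1;0 0 -12 0 0 0 -1;-4 0 -16 0 0 0 -1;-4 0 -16 0 0 0 -1;-4 0 -16 0 0 0 -1")

```text
time: 26.8
tcp_pos: [0.4988, 0.0352, 0.2141]
eef_rot: [0.0, 1.0, 0.017, 0.003]
ft_force: [1.3, 0.1, -0.4]
gripper_width: 1.001
grip_force: 0.0
```

Run:
```python
from h import *
s,im=cap('wrist','w8.png'); np.save('pics/s8.npy',s,allow_pickle=True);print(s['tcp_pos'],s['eef_rot'],s['time'])
c=cv2.resize(im[60:260,150:416],None,fx=3,fy=3,interpolation=cv2.INTER_CUBIC)
yaw=np.radians(2);B=.0085
for sx,sy,z,col in((.070,.050,B+.078,(0,0,255)),(.126,.074,B,(255,0,0))):
    P=[proj('wrist',(.5345+np.cos(yaw)*a*sx/2-np.sin(yaw)*b*sy/2,.036+np.sin(yaw)*a*sx/2+np.cos(yaw)*b*sy/2,z),s) for a,b in((1,1),(1,-1),(-1,-1),(-1,1))]
    cv2.polylines(c,[np.int32((np.array(P)-[150,60]+.5)*3)],True,col,1)
cv2.imwrite('pics/w8c.png',c)
rel(.56,.2655,.235,0)
```

```text
[0.49877867 0.03524857 0.21412086] [3.42773529e-04 9.99853848e-01 1.67579799e-02 3.36691457e-03] 26.8
t26.85 rel cm [  6.9  -22.81  -2.27] deg [ 0.03 -0.28  1.92]
```

View pics/w8c.png

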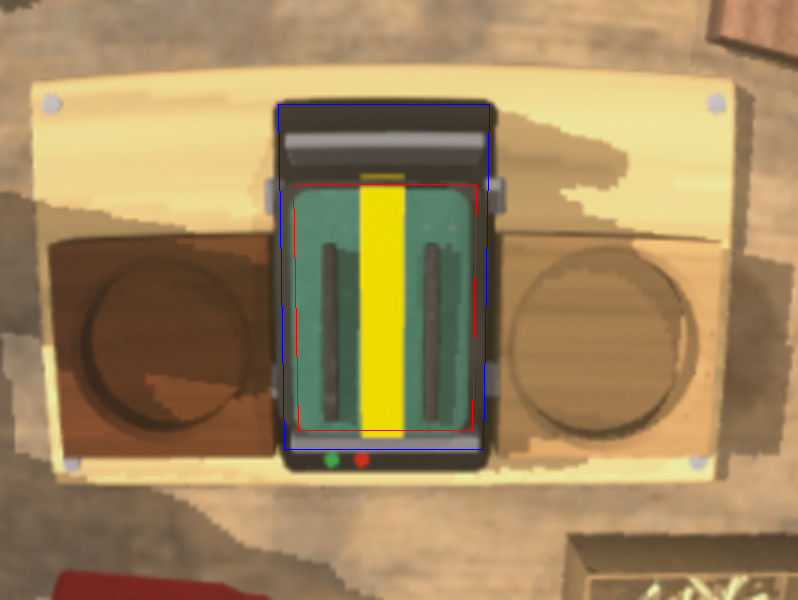

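w8: taped battery sits centred in the cradle, deck size and position matching the prediction for fully seated. Now I'll look at each hole from straight above.

Request:
apply_moves(steps="0.2 -3.5 -1 0 0 1.9 -1;0.2 -7.5 -1 0 0 1.9 -1;0.2 -7.5 -1 0 0 1.9 -1;0.2 -7.5 -1 0 0 1.9 -1;0.2 -7.5 -1 0 0 1.9 -1;0.2 -7.5 -1 0 0 1.9 -1")

```text
time: 27.35
tcp_pos: [0.497, 0.1094, 0.2189]
eef_rot: [0.001, 1.0, -0.0, -0.001]
ft_force: [0.7, 0.5, 0.8]
gripper_width: 1.004
grip_force: 0.0
```

```bash
python3 -c "
from h import *
s,im=cap('wrist','w9.png'); np.save('pics/s9.npy',s,allow_pickle=True);print(s['tcp_pos'],s['eef_rot'])"
```

```text
[0.4969792  0.10943301 0.21885343] [ 6.29101573e-04  9.99999197e-01 -1.48628273e-04 -1.08969278e-03]
```

Request:
apply_moves(steps="0 4 0 0 0 0 -1;0 8 0 0 0 0 -1;0 12 0 0 0 0 -1;0 15.3 0 0 0 0 -1;0 15.3 0 0 0 0 -1;0 15.3 0 0 0 0 -1;0 15.3 0 0 0 0 -1")

```text
time: 27.98
tcp_pos: [0.497, -0.0433, 0.22]
eef_rot: [-0.0, 1.0, -0.001, -0.0]
ft_force: [0.2, -0.0, -0.2]
gripper_width: 1.004
grip_force: 0.0
```

Run:
```python
from h import *
s,im=cap('wrist','w10.png'); np.save('pics/s10.npy',s,allow_pickle=True);print(s['tcp_pos'],s['eef_rot'])
o=[]
for k,c,r in(('9',(.514,.111),.0295),('10',(.516,-.0425),.033)):
    s=np.load(f'pics/s{k}.npy',allow_pickle=True).item(); im=cv2.imread(f'pics/w{k}.png')
    p0=np.int32(proj('wrist',(*c,.0365),s))-50; print(k,p0)
    z=cv2.resize(im[p0[1]:p0[1]+100,p0[0]:p0[0]+100],None,fx=4,fy=4,interpolation=cv2.INTER_CUBIC)
    P=[proj('wrist',(c[0]+r*np.cos(a),c[1]+r*np.sin(a),.0335),s) for a in np.linspace(0,6.28,50)]
    cv2.polylines(z,[np.int32((np.array(P)-p0+.5)*4)],True,(255,255,0),1); o.append(z)
cv2.imwrite('pics/holes.png',np.hstack(o))
```

```text
[ 0.49704853 -0.04330613  0.22003234] [-1.36212144e-04  9.99999384e-01 -1.07541947e-03 -2.40657693e-04]
9 [225 121]
10 [226 120]
```

View pics/holes.png

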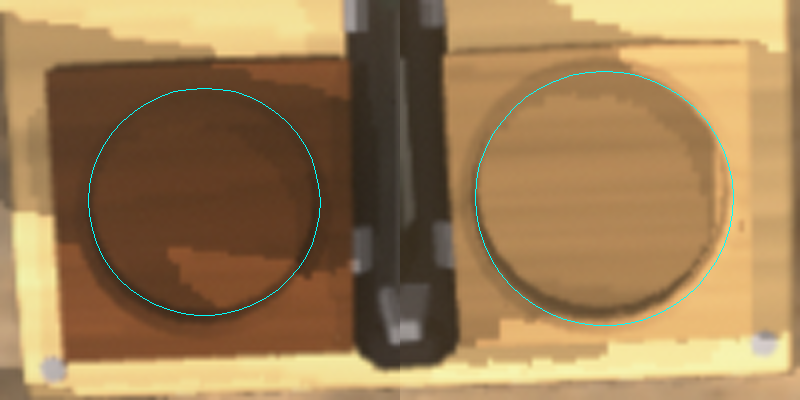

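The holes picture puts the can hole at about (0.512, 0.111) and the bottle hole at (0.516, -0.042). Fetch the can.

Request:
apply_moves(steps="0 0 -2 0 0 0 -1;6.3 -30.9 -2 0 0 0 -1;6.3 -30.9 -2 0 0 0 -1;6.3 -30.9 -2 0 0 0 -1;6.3 -30.9 -2 0 0 0 -1;6.3 -30.9 -2 0 0 0 -1;6.3 -30.9 -2 0 0 0 -1;6.3 -30.9 -2 0 0 0 -1;6.3 -30.9 -2 0 0 0 -1;6.3 -30.9 -2 0 0 0 -1;6.3 -30.9 -2 0 0 0 -1;6.3 -30.9 -2 0 0 0 -1")

```text
time: 29.03
tcp_pos: [0.5593, 0.2667, 0.2397]
eef_rot: [0.001, 1.0, 0.001, -0.001]
ft_force: [0.1, -1.8, -0.5]
gripper_width: 1.002
grip_force: 0.0
```

Run:
```python
from h import *
s,im=cap('wrist','w11.png');print(s['tcp_pos'])
hsv=cv2.cvtColor(im,cv2.COLOR_BGR2HSV);m=cv2.inRange(hsv,(3,140,90),(18,255,255))
n,l,st,c=cv2.connectedComponentsWithStats(m); print(st[st[:,4]>800])
P=np.array([proj('wrist',(.559+.025*np.cos(a),.2658+.025*np.sin(a),.188),s) for a in np.linspace(0,6.28,60)]);print(P.min(0),P.max(0))
rel(.5565,.2658,.1525,0)
```

```text
[0.55926019 0.26673077 0.23965445]
[[     0      0    560    420 222850]
 [   101    117     52    140   4204]
 [   244    191     71     80   4561]
 [   372    226     62     30    806]
 [   259    325     36     35    987]]
[239.95171798 196.78391534] [318.26115767 269.91632208]
t29.08 rel cm [-0.29  0.01  8.73] deg [0.08 0.06 0.05]
```

Request:
apply_moves(steps="-0.2 0.1 3.5 0 0 0 -1;-0.2 0.1 7 0 0 0 -1;-0.2 0.1 8.6 0 0 0 -1;-0.2 0.1 8.6 0 0 0 -1;-0.2 0.1 8.6 0 0 0 -1;-0.2 0.1 8.6 0 0 0 1;-0.2 0.1 8.6 0 0 0 1;-0.2 0.1 8.6 0 0 0 1;-0.2 0.1 8.6 0 0 0 1;-0.2 0.1 8.6 0 0 0 1;-0.2 0.1 8.6 0 0 0 1;-0.2 0.1 8.6 0 0 0 1", newtons=45)

```text
time: 30.08
tcp_pos: [0.5601, 0.2657, 0.1568]
eef_rot: [-0.0, 1.0, 0.0, 0.002]
ft_force: [0.8, -1.7, 6.5]
gripper_width: 0.568
grip_force: 47.3
```

Request:
apply_moves(steps="0 0 -1 0 0 0 1;0 0 -3 0 0 0 1;0 0 -6 0 0 0 1;0 0 -8 0 0 0 1;0 0 -8 0 0 0 1;0 0 -8 0 0 0 1")

```text
time: 30.58
tcp_pos: [0.5586, 0.2656, 0.2351]
eef_rot: [-0.0, 1.0, 0.0, 0.001]
ft_force: [-0.5, 0.4, -4.1]
gripper_width: 0.572
grip_force: 47.4
```

Run:
```python
from h import *
s=arm.state();print(s['tcp_pos'],s['ft_force'],s['gripper_width']);rel(.514,.111,.235)
```

```text
[0.55860965 0.26561901 0.2350905 ] [-0.46574079  0.44223357 -4.10769708] 0.571964814521908
t30.58 rel cm [-4.470e+00  1.546e+01 -1.000e-02] deg [-0.03 -0.11  0.03]
```

Request:
apply_moves(steps="-1 3.5 0 0 0 0 1;-2 7 0 0 0 0 1;-3 10.5 0 0 0 0 1;-4 13.5 0 0 0 0 1;-4.4 15.4 0 0 0 0 1;-4.4 15.4 0 0 0 0 1;-4.4 15.4 1.5 0 0 0 1;-4.4 15.4 3 0 0 0 1;-4.4 15.4 3.5 0 0 0 1;-4.4 15.4 3.5 0 0 0 1;-4.4 15.4 3.5 0 0 0 1")

```text
time: 31.5
tcp_pos: [0.5133, 0.1115, 0.1979]
eef_rot: [0.0, 1.0, 0.0, -0.001]
ft_force: [0.2, 0.2, -3.0]
gripper_width: 0.569
grip_force: 48.3
```

Run:
```python
from h import *
s=arm.state();print(s['tcp_pos'],s['ft_force'],s['gripper_width']);rel(.514,.111,.1725)
```

```text
[0.51333235 0.11153533 0.19791618] [ 0.17933271  0.23343189 -3.04850435] 0.5692070714689378
t31.50 rel cm [0.07 0.05 2.54] deg [0.04 0.17 0.04]
```

Request:
apply_moves(steps="0.1 0 0.4 0 0.1 0 1;0.1 0 0.8 0 0.1 0 1;0.1 0 1 0 0.1 0 1;0.1 0 1 0 0.1 0 1")

```text
time: 31.83
tcp_pos: [0.515, 0.1113, 0.1889]
eef_rot: [0.0, 1.0, 0.0, 0.0]
ft_force: [-0.6, 0.5, -3.2]
gripper_width: 0.568
grip_force: 48.3
```

Request:
apply_moves(steps="0 0 0.3 0 0 0 1;0 0 0.6 0 0 0 1;0 0 0.8 0 0 0 1;0 0 0.8 0 0 0 1")

```text
time: 32.17
tcp_pos: [0.5149, 0.1112, 0.1807]
eef_rot: [0.0, 1.0, 0.0, 0.0]
ft_force: [-0.6, -0.4, -3.4]
gripper_width: 0.566
grip_force: 48.4
```

In the hole with no side contact. Continue down.

Request:
apply_moves(steps="0 0 0.3 0 0 0 1;0 0 0.5 0 0 0 1;0 0 0.6 0 0 0 1;0 0 0.6 0 0 0 1")

```text
time: 32.5
tcp_pos: [0.515, 0.1112, 0.1749]
eef_rot: [0.0, 1.0, 0.0, 0.001]
ft_force: [0.3, 0.1, -3.7]
gripper_width: 0.566
grip_force: 48.3
```

Request:
apply_moves(steps="0 0 0.1 0 0 0 1;0 0 0.2 0 0 0 1;0 0 0.2 0 0 0 1")

```text
time: 32.75
tcp_pos: [0.5152, 0.1112, 0.1731]
eef_rot: [0.0, 1.0, 0.0, 0.001]
ft_force: [0.3, 0.5, -2.6]
gripper_width: 0.571
grip_force: 48.3
```

Request:
apply_moves(steps="0 0 0.1 0 0 0 1;0 0 0.2 0 0 0 1;0 0 0.2 0 0 0 1")

```text
time: 33.0
tcp_pos: [0.5162, 0.1113, 0.1728]
eef_rot: [0.0, 1.0, 0.0, 0.002]
ft_force: [-0.9, -0.5, 4.7]
gripper_width: 0.564
grip_force: 49.3
```

Seated at 0.1728, against 0.1725 expected. Release and go to the bottle.

Request:
apply_moves(steps="0 0 0 0 0 0 0.4;0 0 0 0 0 0 0;0 0 0 0 0 0 -1;0 0 0 0 0 0 -1;0 0 0 0 0 0 -1;0 0 0 0 0 0 -1;0 0 -3 0 0 0 -1;0 0 -6 0 0 0 -1;0 0 -8.5 0 0 0 -1;0 0 -8.5 0 0 0 -1;0 0 -8.5 0 0 0 -1")

```text
time: 33.92
tcp_pos: [0.5166, 0.1115, 0.2582]
eef_rot: [-0.0, 1.0, 0.0, 0.003]
ft_force: [0.5, 0.7, -1.1]
gripper_width: 1.002
grip_force: 0.0
```

Run:
```python
from h import *
rel(.449,.2655,.26,0)
```

```text
t33.92 rel cm [ -6.75 -15.4   -0.22] deg [-0.01 -0.36  0.02]
```

Request:
apply_moves(steps="-6.7 -15.4 -0.2 0 -0.3 0 -1;-6.7 -15.4 -0.2 0 -0.3 0 -1;-6.7 -15.4 -0.2 0 -0.3 0 -1;-6.7 -15.4 -0.2 0 -0.3 0 -1;-6.7 -15.4 -0.2 0 -0.3 0 -1;-6.7 -15.4 -0.2 0 -0.3 0 -1;-6.7 -15.4 -0.2 0 -0.3 0 -1;-6.7 -15.4 -0.2 0 -0.3 0 -1")

```text
time: 34.58
tcp_pos: [0.4481, 0.2641, 0.257]
eef_rot: [0.001, 1.0, -0.0, -0.002]
ft_force: [0.7, -0.8, 0.2]
gripper_width: 1.0
grip_force: 0.0
```

Run:
```python
from h import *
s,im=cap('wrist','w12.png');print(s['tcp_pos'])
hsv=cv2.cvtColor(im,cv2.COLOR_BGR2HSV);m=cv2.inRange(hsv,(3,140,90),(18,255,255))
n,l,st,c=cv2.connectedComponentsWithStats(m); print(st[st[:,4]>300])
P=np.array([proj('wrist',(.449+.0155*np.cos(a),.2657+.0155*np.sin(a),.167),s) for a in np.linspace(0,6.28,60)]);print(P.min(0),P.max(0))
rel(.4475,.2657,.1525,0)
```

```text
[0.44810277 0.26406262 0.2570227 ]
[[     0      0    560    420 219845]
 [   101     29     51    141   4158]
 [   372     96     65     65   2383]
 [   441    110     76     68   4043]
 [   253    194     41     54   1537]
 [   359    200     64     13    349]
 [   144    205    124     43   1179]
 [    91    228     62     44   1632]]
[254.47629377 194.40391656] [295.94455823 233.93492909]
t34.63 rel cm [-0.05 -0.2  10.48] deg [ 0.09  0.26 -0.09]
```

Request:
apply_moves(steps="0 -0.2 3.5 0 0.2 0 -1;0 -0.2 7 0 0.2 0 -1;0 -0.2 9.5 0 0.2 0 -1;0 -0.2 10.3 0 0.2 0 -1;0 -0.2 10.3 0 0.2 0 -1;0 -0.2 10.3 0 0.2 0 1;0 -0.2 10.3 0 0.2 0 1;0 -0.2 10.3 0 0.2 0 1;0 -0.2 10.3 0 0.2 0 1;0 -0.2 10.3 0 0.2 0 1;0 -0.2 10.3 0 0.2 0 1;0 -0.2 10.3 0 0.2 0 1")

```text
time: 35.63
tcp_pos: [0.4488, 0.2678, 0.157]
eef_rot: [-0.0, 1.0, 0.0, 0.001]
ft_force: [-1.1, 0.3, 5.5]
gripper_width: 0.332
grip_force: 44.2
```

Request:
apply_moves(steps="0 0 0 0 0 0 1;0 0 0 0 0 0 1;0 0 0 0 0 0 1")

```text
time: 35.88
tcp_pos: [0.4488, 0.2677, 0.157]
eef_rot: [-0.0, 1.0, 0.0, 0.001]
ft_force: [-1.9, -0.7, 6.1]
gripper_width: 0.328
grip_force: 44.2
```

Request:
apply_moves(steps="0 0 -1 0 0 0 1;0 0 -3 0 0 0 1;0 0 -6 0 0 0 1;0 0 -9 0 0 0 1;0 0 -12 0 0 0 1;0 0 -13.5 0 0 0 1;0 0 -13.5 0 0 0 1;0 0 -13.5 0 0 0 1")

```text
time: 36.55
tcp_pos: [0.4479, 0.2674, 0.2907]
eef_rot: [-0.0, 1.0, 0.0, 0.001]
ft_force: [0.0, -0.4, -3.0]
gripper_width: 0.328
grip_force: 44.9
```

Run:
```python
from h import *
s=arm.state();print(s['tcp_pos'],s['ft_force'],s['gripper_width']);rel(.516,-.043,.29)
```

```text
[0.44789636 0.26739145 0.2906793 ] [ 0.0034602  -0.39312273 -3.03003385] 0.32827339755929763
t36.55 rel cm [ 6.8  31.04  0.07] deg [-0.01 -0.09  0.02]
```

Request:
apply_moves(steps="-2 0 0 0 0 0 1;-4 3 0 0 0 0 1;-4 6.5 0 0 0 0 1;-4 10 0 0 0 0 1;-4 13.5 0 0 0 0 1;-4 17 0 0 0 0 1;-4 20.5 0 0 0 0 1;-4 24 0 0 0 0 1;-4 27.5 0 0 0 0 1;-3 30.5 0 0 0 0 1;-1 31.1 0 0 0 0 1;-1 31.1 0 0 0 0 1")

```text
time: 37.55
tcp_pos: [0.439, -0.046, 0.2879]
eef_rot: [0.0, 1.0, -0.002, -0.0]
ft_force: [2.6, 0.7, -2.5]
gripper_width: 0.325
grip_force: 45.4
```

Run:
```python
from h import *
s=arm.state();print(s['tcp_pos'],s['ft_force'],s['gripper_width']);rel(.516,-.043,.29)
```

```text
[ 0.43898247 -0.04600037  0.28794389] [ 2.56285169  0.66231748 -2.54529914] 0.3253679566883204
t37.55 rel cm [ 7.7  -0.33 -0.21] deg [ 0.03  0.04 -0.23]
```

Request:
apply_moves(steps="2.5 0 0 0 0 0 1;5 0 0 0 0 0 1;7.7 0 0 0 0 0 1;7.7 0 0 0 0 0 1;7.7 0 3 0 0 0 1;7.7 0 6 0 0 0 1;7.7 0 8 0 0 0 1;7.7 0 8.3 0 0 0 1;7.7 0 8.3 0 0 0 1;7.7 0 8.3 0 0 0 1")

```text
time: 38.38
tcp_pos: [0.5146, -0.0434, 0.2072]
eef_rot: [0.0, 1.0, 0.0, -0.0]
ft_force: [1.4, 0.3, -1.9]
gripper_width: 0.329
grip_force: 45.1
```

Run:
```python
from h import *
s=arm.state();print(s['tcp_pos'],s['ft_force'],s['gripper_width']);rel(.516,-.043,.1725)
```

```text
[ 0.51462986 -0.04344573  0.20723794] [ 1.35566633  0.3434271  -1.92218952] 0.32934883486089794
t38.38 rel cm [ 0.14 -0.05  3.47] deg [0.01 0.02 0.03]
```

Request:
apply_moves(steps="0.1 0 0.5 0 0 0 1;0.1 0 1 0 0 0 1;0.1 0 1.3 0 0 0 1;0.1 0 1.5 0 0 0 1;0.1 0 1.5 0 0 0 1")

```text
time: 38.8
tcp_pos: [0.5155, -0.0437, 0.1919]
eef_rot: [0.0, 1.0, 0.0, -0.0]
ft_force: [0.6, -0.0, -2.2]
gripper_width: 0.328
grip_force: 45.0
```

Request:
apply_moves(steps="0 0 0.4 0 0 0 1;0 0 0.8 0 0 0 1;0 0 1 0 0 0 1;0 0 1 0 0 0 1")

```text
time: 39.13
tcp_pos: [0.5226, -0.0441, 0.1883]
eef_rot: [0.001, 1.0, -0.0, 0.008]
ft_force: [1.7, 1.9, 13.3]
gripper_width: 0.328
grip_force: 46.5
```

Request:
apply_moves(steps="0 0 -0.8 0 0 0 1;0 0 -1.2 0 0 0 1;0 0 -1.2 0 0 0 1;0 0 -1.2 0 0 0 1")

```text
time: 39.47
tcp_pos: [0.5151, -0.0437, 0.1936]
eef_rot: [0.0, 1.0, 0.0, -0.001]
ft_force: [-0.4, 0.4, -2.6]
gripper_width: 0.326
grip_force: 45.1
```

Run:
```python
from h import *
s,im=cap('wrist','w13.png'); np.save('pics/s13.npy',s,allow_pickle=True);print(s['tcp_pos'],s['eef_rot'],s['ft_force'],s['ft_torque'])
z=cv2.resize(im[100:300,190:370],None,fx=3,fy=3,interpolation=cv2.INTER_CUBIC)
for c in((.516,-.042),):
  for r in (.033,.036):
    P=[proj('wrist',(c[0]+r*np.cos(a),c[1]+r*np.sin(a),.0365),s) for a in np.linspace(0,6.28,50)]
    cv2.polylines(z,[np.int32((np.array(P)-[190,100]+.5)*3)],True,(255,255,0),1)
cv2.imwrite('pics/w13c.png',z)
```

```text
[ 0.51514914 -0.04372054  0.19361458] [ 1.71228299e-04  9.99999793e-01  8.19135174e-05 -6.15494366e-04] [-0.3566491   0.41629496 -2.62538058] [ 0.01811989 -0.02585206 -0.0011391 ]
```

View pics/w13c.png

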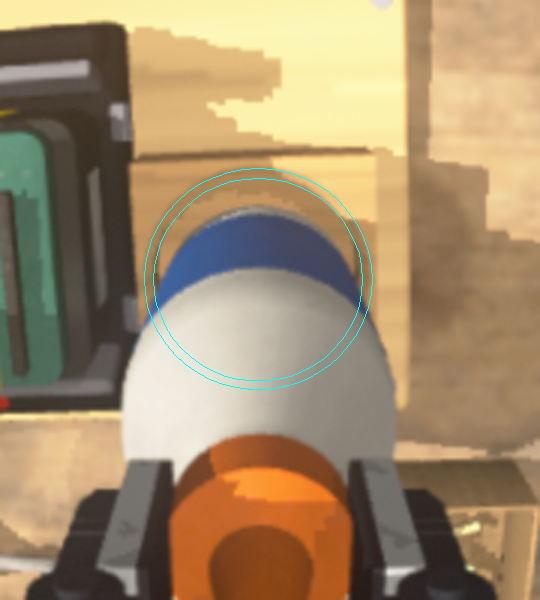

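w13 crop: the bottle's bottom far edge is at row 207 while the hole's far edge is at row 178, so it is centred in y but sits too near in x. Quantify it.

Run:
```python
from h import *
s=np.load('pics/s13.npy',allow_pickle=True).item()
f=lambda x,y:(190+x/3-.33,100+y/3-.33)
for z in(.036,.040,.044): 
  for r in (205,210): print(z,r,atz('wrist',f(257,r),z,s)[:2],'centre x',atz('wrist',f(257,r),z,s)[0]-.030)
# block far edge (top), row 157 left..151 right ; and right side
print('block far edge',atz('wrist',f(135,160),.0365,s),atz('wrist',f(370,151),.0365,s))
# from w10 block extents, crop coords *4 offset p0=(226,120), x-400
s=np.load('pics/s10.npy',allow_pickle=True).item()
g=lambda x,y:(226+(x-400)/4-.38,120+y/4-.38)
q=[g(446,52),g(745,42),g(752,342),g(458,352)]
print('block',[atz('wrist',p,.0365,s).round(4)[:2] for p in q],np.mean([atz('wrist',p,.0365,s) for p in q],0))
```

```text
0.036 205 [ 0.54037509 -0.04182164] centre x 0.5103750894226725
0.036 210 [ 0.53880065 -0.04182084] centre x 0.5088006508337064
0.04 205 [ 0.54103001 -0.04183637] centre x 0.5110300123161482
0.04 210 [ 0.53947664 -0.04183558] centre x 0.5094766419557651
0.044 205 [ 0.54168494 -0.0418511 ] centre x 0.511684935209624
0.044 210 [ 0.54015263 -0.04185032] centre x 0.5101526330778239
block far edge [ 0.55477983 -0.00424546  0.0365    ] [ 0.55752531 -0.07653219  0.0365    ]
block [array([ 0.5544, -0.0033]), array([ 0.5567, -0.0776]), array([ 0.4792, -0.081 ]), array([ 0.4766, -0.0043])] [ 0.5167193  -0.04157425  0.0365    ]
```

Run:
```python
from h import *
s=np.load('pics/s13.npy',allow_pickle=True).item()
f=lambda x,y:(190+x/3-.33,100+y/3-.33)
# collar: top ring far edge row ~466 at z .2036 ; lower collar edge row ~434 at z .1896
print(atz('wrist',f(260,466),.2036,s)[0]-.0155, atz('wrist',f(260,434),.1896,s)[0]-.0155)
print('shoulder far edge r=30 z=.1396',atz('wrist',f(260,268),.1396,s)[0]-.030, 'sides y',atz('wrist',f(124,415),.1396,s)[1],atz('wrist',f(395,415),.1396,s)[1])
```

```text
0.513618689353808 0.5128859155420846
shoulder far edge r=30 z=.1396 0.5142293363243777 sides y -0.01335844480942168 -0.07204513430230261
```

Request:
apply_moves(steps="0.3 -0.1 0 0 0.8 0 1;0.3 -0.1 0 0 0.8 0 1;0.3 -0.1 0.3 0 0.8 0 1;0.3 -0.1 0.5 0 0.8 0 1;0.3 -0.1 0.5 0 0.8 0 1")

```text
time: 39.93
tcp_pos: [0.5193, -0.0428, 0.1893]
eef_rot: [0.0, 1.0, 0.0, 0.007]
ft_force: [0.3, 0.9, -1.7]
gripper_width: 0.328
grip_force: 45.2
```

Request:
apply_moves(steps="0 0 0.2 0 0 0 1;0 0 0.4 0 0 0 1;0 0 0.4 0 0 0 1;0 0 0.4 0 0 0 1")

```text
time: 40.27
tcp_pos: [0.5191, -0.0428, 0.1854]
eef_rot: [0.0, 1.0, 0.0, 0.007]
ft_force: [-0.2, -0.3, -2.8]
gripper_width: 0.329
grip_force: 45.1
```

Below the earlier contact height with no force. Continue.

Request:
apply_moves(steps="0 0 0.2 0 0 0 1;0 0 0.4 0 0 0 1;0 0 0.5 0 0 0 1;0 0 0.5 0 0 0 1")

```text
time: 40.6
tcp_pos: [0.5179, -0.0426, 0.179]
eef_rot: [0.0, 1.0, 0.0, 0.006]
ft_force: [0.2, 0.4, -2.7]
gripper_width: 0.329
grip_force: 45.1
```

Request:
apply_moves(steps="0 0 0.2 0 0 0 1;0 0 0.3 0 0 0 1;0 0 0.4 0 0 0 1;0 0 0.4 0 0 0 1")

```text
time: 40.93
tcp_pos: [0.5188, -0.0427, 0.1759]
eef_rot: [0.0, 1.0, 0.0, 0.007]
ft_force: [0.0, 0.3, -2.9]
gripper_width: 0.325
grip_force: 45.1
```

Request:
apply_moves(steps="0 0 0.1 0 0 0 1;0 0 0.2 0 0 0 1;0 0 0.2 0 0 0 1")

```text
time: 41.18
tcp_pos: [0.519, -0.0428, 0.1742]
eef_rot: [0.0, 1.0, 0.0, 0.007]
ft_force: [-0.1, 0.2, -2.3]
gripper_width: 0.33
grip_force: 45.1
```

Request:
apply_moves(steps="0 0 0.1 0 0 0 1;0 0 0.15 0 0 0 1;0 0 0.15 0 0 0 1")

```text
time: 41.43
tcp_pos: [0.5201, -0.043, 0.1741]
eef_rot: [0.0, 1.0, 0.0, 0.008]
ft_force: [-1.4, 0.1, 5.2]
gripper_width: 0.329
grip_force: 45.8
```

Request:
apply_moves(steps="0 0 0 0 0 0 0.5;0 0 0 0 0 0 0.2;0 0 0 0 0 0 -0.2;0 0 0 0 0 0 -1;0 0 0 0 0 0 -1;0 0 0 0 0 0 -1;0 0 -3 0 0 0 -1;0 0 -6 0 0 0 -1;0 0 -10 0 -0.8 0 -1;-5 0 -12 0 -0.8 0 -1;-8 0 -12 0 -0.8 0 -1;-8 0 -12 0 -0.8 0 -1")

```text
time: 42.43
tcp_pos: [0.431, -0.042, 0.2914]
eef_rot: [0.0, 1.0, 0.0, -0.003]
ft_force: [-0.4, 0.5, -1.3]
gripper_width: 1.0
grip_force: 0.0
```

Request:
apply_moves(steps="0 0 0 0 0 0 -1;0 0 0 0 0 0 -1;0 0 0 0 0 0 -1")

```text
time: 42.68
tcp_pos: [0.4384, -0.0428, 0.2916]
eef_rot: [0.0, 1.0, 0.0, 0.0]
ft_force: [-0.0, 0.2, -0.2]
gripper_width: 0.999
grip_force: 0.0
```

Run:
```python
from h import *
s,im=cap('side','side2.png');_,t=cap('top','top2.png');print(s['time'],s['tcp_pos'])
a=cv2.imread('pics/side0.png')
# compare side view upright objects: orange components initial vs now
for n,x in(('0',a),('2',im)):
    m=cv2.inRange(cv2.cvtColor(x,cv2.COLOR_BGR2HSV),(3,140,90),(18,255,255));m[:, :225]=0;m[:,345:]=0;m[260:]=0
    k,l,st,c=cv2.connectedComponentsWithStats(m);print(n,[(tuple(q[:5]),tuple(w.round(1))) for q,w in zip(st[1:],c[1:]) if q[4]>60])
    b=cv2.inRange(cv2.cvtColor(x,cv2.COLOR_BGR2HSV),(100,120,60),(125,255,255));b[:,:280]=0;b[:,330:]=0
    k,l,st,c=cv2.connectedComponentsWithStats(b);print(' blue',[tuple(q) for q in st[1:] if q[4]>60])
```

```text
42.6833 [ 0.43836593 -0.0428103   0.29162841]
0 [((np.int32(303), np.int32(135), np.int32(15), np.int32(24), np.int32(205)), (np.float64(310.5), np.float64(149.0))), ((np.int32(240), np.int32(147), np.int32(41), np.int32(31), np.int32(655)), (np.float64(254.8), np.float64(162.6))), ((np.int32(240), np.int32(197), np.int32(25), np.int32(22), np.int32(452)), (np.float64(252.6), np.float64(208.1))), ((np.int32(302), np.int32(203), np.int32(23), np.int32(21), np.int32(227)), (np.float64(313.7), np.float64(214.1))), ((np.int32(231), np.int32(217), np.int32(27), np.int32(24), np.int32(174)), (np.float64(240.9), np.float64(229.0)))]
 blue [(np.int32(294), np.int32(180), np.int32(25), np.int32(30), np.int32(594))]
2 [((np.int32(303), np.int32(135), np.int32(15), np.int32(24), np.int32(207)), (np.float64(310.4), np.float64(149.5))), ((np.int32(241), np.int32(147), np.int32(39), np.int32(31), np.int32(662)), (np.float64(254.9), np.float64(162.8))), ((np.int32(240), np.int32(197), np.int32(25), np.int32(22), np.int32(443)), (np.float64(252.6), np.float64(208.2))), ((np.int32(302), np.int32(203), np.int32(23), np.int32(21), np.int32(220)), (np.float64(313.5), np.float64(214.3))), ((np.int32(231), np.int32(217), np.int32(27), np.int32(24), np.int32(179)), (np.float64(240.8), np.float64(229.0)))]
 blue [(np.int32(294), np.int32(181), np.int32(26), np.int32(29), np.int32(589))]
```

```bash
python3 -c "
from plant import arm
print(arm.sign_off())"
```

```text
the job is handed in; nothing more can be done
None
```

I handed the job in at about 43 s of the 109 s: the charged battery is in the green tray, the taped battery is seated in the charger, and the can and bottle stand back in their own blocks, within about a pixel of where they started in the side view.

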